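# Rake frame strips into the stock bay

## Task

Fold the stock bay's flap all the way down, and clear the small dark sample tray out of the bay, setting it flat on the middle of the plywood cover of the tray pile. Then take the rake and comb the scattered wooden strips along the board and over the flap into the stock bay, until they all lie flat in parallel rows across the bay; your fingers must not touch the strips. Stand the rake upright back on its parking pad, lined up with it, push the flap fully upright again, and leave the other goods where they are.

Things in the scene. Friction and masses are not known exactly. Their poses are not given: they have to be found in the camera images.
- stand: Packing stand, fixed: a low wooden bench 170 wide (its x) by 498 long (its y), blue top 40 above the table. Origin on the table; y runs along it towards the stock bay, its -x side is nearest the robot, z up. Along y: sorting board -300 to 10, place of the flap 10 to 78, bay 78 to 188. Laid down, the flap bridges board and bay, 2 to 3 below the board. Inside width 150 between side rails 10 thick.
- bay (a point): Centre of the stock bay's blue floor, 150 (x) by 110 (y), 37.5 above the table; axes as the stand's. Its side walls and the end wall (inner face 55 from here in y) stand 26 above the floor; its mouth towards -y is shut by the flap when upright.
- board (a point): Centre of the sorting board's blue surface, 150 (x) by 310 (y), 40 above the table; axes as the stand's. Side rails stand 16 above it; the -y end has no wall.
- flap (a joint): Bottom-hinged wooden flap, 146 wide, 10 thick, standing 56 above the bay's floor at the mouth of the bay. 0 = upright (closed), 1.60 = folded fully down on its stop, about level, towards the board (-y of the stand). Its stiff hinge stays wherever it is left; about 2 N at the bar moves it.
- flap_bar (a point): Grip point of the flap's brass bar: round, diameter 12, along the stand's x, near the flap's free edge, sticking out past the stand's -x side (42 beyond this point with its ball end, 33 back to the rail). 54 from the hinge axis: 87 above the table with the flap upright, 32 when down; only the table is below it. Can be pinched from above, fingers closing along the stand's y; it turns between the fingers.
- flap_hinge (a point): Point on the flap's hinge axis level with flap_bar (x -118, y 73, z 33.5 in the stand's frame); the axis runs along the stand's x.
- rake_grip (a point): The rake, standing on its tines: 8 metal blades 8 wide, 34 deep, 9 apart, under a dark wooden head 127 (its x) by 34, 39 high with the tines; above it an upright handle 26 x 26 (39 to 110 above the tine ends), its top 10 orange. This point: on the handle's axis, 76 above the tine ends. x along the head, z up. About 220 g.
- pad_top (a point): Centre of the top of the rake's parking pad, a black rubber mat 170 (its x) by 75 by 4 with a yellow middle, fixed on the table to one side of the stand; the rake belongs on it with its head along the pad's x.
- strip0_mid (a point): Centre of a square wooden strip 110 x 12 x 12, about 16 g, x along it; lies on the sorting board at the start. Three to five strips are there; absent ones read None.
- strip1_mid (a point): Centre of a square wooden strip 110 x 12 x 12, about 16 g, x along it; lies on the sorting board at the start. Three to five strips are there; absent ones read None.
- strip2_mid (a point): Centre of a square wooden strip 110 x 12 x 12, about 16 g, x along it; lies on the sorting board at the start. Three to five strips are there; absent ones read None.
- strip3_mid (a point): Centre of a square wooden strip 110 x 12 x 12, about 16 g, x along it; lies on the sorting board at the start. Three to five strips are there; absent ones read None.
- strip4_mid (a point): Centre of a square wooden strip 110 x 12 x 12, about 16 g, x along it; lies on the sorting board at the start. Three to five strips are there; absent ones read None.
- small_tray: Bystander, loose: an empty small wooden tray with a blue floor, 110 x 80 x 22; origin under its middle. Leave alone.
- stamp: Bystander, loose: a wooden stamp block 45 x 45 x 18 with a round knob on top; origin under its middle. Leave alone.
- paint_tin: Bystander, loose: a paint tin with a red band, diameter 60, height 75; origin under its middle. Leave alone.
- tape_roll: Bystander, loose: a yellow roll of tape lying flat, diameter 84, height 22; origin under its middle. Leave alone.
- brush_cup: Bystander, loose: a blue ceramic cup, diameter 72, height 85; origin under its middle. Leave alone.
- pile_top (a point): Centre of the flat plywood cover, 150 x 100, on a fixed pile of blue-floored trays on the other side of the stand from the pad; 54 above the table.
- sample_mid (a point): Centre of a small dark wooden sample tray with a blue floor, 56 (its x) by 90 (its y) by 30 high, 120 g; this point is 15 above its underside. At the start it lies in the bay, its x across the bay; strong enough to grip across its 56.

How it is judged (in metres and radians):
On the way, in this order (a step that is already met when the one before it is completed fails the run):
1. the flap is folded all the way down (value of joint flap above 1.54 rad), for 0.2 s.
2. all strips lie flat and parallel in the bay, the flap still down (y of strip0_mid in the frame of bay between -0.046 and 0.056 m and x of strip0_mid in the frame of bay between -0.04 and 0.04 m and z of each of strip0_mid, strip1_mid, strip2_mid, strip3_mid, strip4_mid in the frame of bay below 0.011 m and angle between the x axis of each of strip0_mid, strip1_mid, strip2_mid, strip3_mid, strip4_mid and the x axis of bay, either way round below 0.14 rad and y of strip1_mid in the frame of bay between -0.046 and 0.056 m and x of strip1_mid in the frame of bay between -0.04 and 0.04 m and y of strip2_mid in the frame of bay between -0.046 and 0.056 m and x of strip2_mid in the frame of bay between -0.04 and 0.04 m and y of strip3_mid in the frame of bay between -0.046 and 0.056 m and x of strip3_mid in the frame of bay between -0.04 and 0.04 m and y of strip4_mid in the frame of bay between -0.046 and 0.056 m and x of strip4_mid in the frame of bay between -0.04 and 0.04 m and value of joint flap above 1.35 rad), for 0.3 s.
3. the flap is upright again (value of joint flap below 0.08 rad), for 0.2 s.
At the end, for the whole second after the job is handed in: All strips flat on the bay floor, within 8 degrees of straight across it; sample tray flat on the pile cover, within 30 mm of its centre; rake upright on its pad, within 30 mm of its centre and 15 degrees of its direction; flap upright within 0.08 rad; all released and at rest (y of strip0_mid in the frame of bay between -0.046 and 0.056 m and x of strip0_mid in the frame of bay between -0.04 and 0.04 m and z of each of strip0_mid, strip1_mid, strip2_mid, strip3_mid, strip4_mid in the frame of bay below 0.011 m and angle between the x axis of each of strip0_mid, strip1_mid, strip2_mid, strip3_mid, strip4_mid and the x axis of bay, either way round below 0.14 rad and y of strip1_mid in the frame of bay between -0.046 and 0.056 m and x of strip1_mid in the frame of bay between -0.04 and 0.04 m and y of strip2_mid in the frame of bay between -0.046 and 0.056 m and x of strip2_mid in the frame of bay between -0.04 and 0.04 m and y of strip3_mid in the frame of bay between -0.046 and 0.056 m and x of strip3_mid in the frame of bay between -0.04 and 0.04 m and y of strip4_mid in the frame of bay between -0.046 and 0.056 m and x of strip4_mid in the frame of bay between -0.04 and 0.04 m and horizontal distance between sample_mid and pile_top below 0.03 m and z of sample_mid in the frame of pile_top between 0.01 and 0.021 m and angle between each of sample_mid, rake_grip's own z axis and vertical below 0.1 rad and linear speed of each of sample_tray, rake, strip0, strip1, strip2, strip3, strip4 below 0.02 m/s and horizontal distance between rake_grip and pad_top below 0.03 m and z of rake_grip in the frame of pad_top below 0.081 m and angle between the x axis of rake_grip and the x axis of pad_top, either way round below 0.26 rad and value of joint flap below 0.08 rad); the robot touches nothing.
It fails at once if the fingers touch a strip (contact force between the fingers and strip0 above 0.5 N or contact force between the fingers and strip1 above 0.5 N or contact force between the fingers and strip2 above 0.5 N or contact force between the fingers and strip3 above 0.5 N or contact force between the fingers and strip4 above 0.5 N).
It fails at once if a bystander is moved more than 3 cm (distance of any of small_tray, stamp, paint_tin, tape_roll, brush_cup from where it was at the start of the episode above 0.03 m).
Of strip0, strip1, strip2, strip3, strip4 only 3 to 5 are there at a start; the rules pass over those that are not, and their reading is None.
At some moment in a run one of strip0, strip1, strip2, strip3, strip4 may be knocked a few centimetres aside while the robot is not near it.
Once in a run the grip may slacken for a moment while it holds something.
It also fails if it takes over 200 s, if anything falls off the work surface, if the arm or the gripper's body presses on something with over 40 N, if the wrist force passes 120 N, or if a joint passes its speed limit or range.

## Robot

A 6-joint arm with a two-finger parallel gripper is mounted at the origin on the work surface. World frame = base frame: x ahead of the robot, y to its left, z up, the work surface at z = 0. Lengths are in m, angles in degrees, forces in N, time in s.
With the tool pointing down it reaches from about 0.3 to 0.75 m from the base axis. Payload 8.5 kg.
Tool frame: the origin (TCP) lies at the very end of the fingers, on their centre line; the grasp point (between the pads) lies 19 mm behind it; z points along the fingers, y is the line along which they close (so a half turn about z gives the same grasp; the last joint's range is limited). The gripper opens to 85 mm and grips with 20 to 120 N. Pads are 22 mm wide; open, the fingers measure 114 mm over their backs; the gripper's body (76 mm by 85 mm) begins 54 mm behind the grasp point. The pads swing forward as they close: fully open they stand 13 mm farther back than shut.
Start: joints at [53.955, 21.807, 74.336, -0, 83.858, -12.336], TCP at [0.221, 0.504, 0.197] pointing down, gripper open.
Joint ranges: [-178.18, 178.18], [-50.72, 133.34], [12.68, 142.11], [-81.47, 261.47], [9.98, 163.14], [-165.26, 165.26]. Speed limits (degrees/s): [136.94, 136.94, 180, 180, 180, 180].

## Interface

Orientations are given as a 3x3 rotation matrix whose columns are the frame's x, y, z axes.
In Python, from rig import env, imaging gives the robot as it stands. The module is installed in compiled form; this text tells all that it offers.
- The arm moves only by the tool arm_command, never from a script. Its arguments are lists of equal length, an entry for each row: "turn": the turn, a rotation vector about the tool's x, y, z in units of 5 degrees (1.0 is 5 degrees), a list of three; "xyz": the shift along the tool's x, y, z in units of 50 mm (1.0 is 50 mm), a list of three; "claw": the finger opening in mm, from 0 to 85.4. A call has 1 to 12 rows; each row shifts and turns the commanded pose from where the row before left it, along the tool's axes as they then stand; what a row does not reach is not made up. A row lasts 1/10 s, in which the tool goes at most 50 mm and 8.59 degrees, less where a joint would pass 70% of its speed; a pose out of reach is approached as far as the arm can. A call is refused whole if a number of a shift passes 1 or a number of a turn 1, either way. A call with a gripper value outside its range is refused whole. The fingers move at their own pace and stop on an object; "squeeze" is the grip in N (left out, the last holds). Time passes only in rows, so rows that do not move let the fingers close. It gives the time, the measured TCP pose, the force, the opening and the grip force at its end, in the units of the state.
- env.observe(): the state, without advancing time (a new reading comes with each control period).
- imaging.get_image(name): name is "scene" or "top" or "wrist"; returns (picture, depth): 400x640x3 uint8, blue, green, red; 400x640 float32, m along the optical axis (not along the pixel's ray), 0 where there is no reading.
- imaging.camera_info(name): a dict with "camera_matrix" (3x3 intrinsics, pixels), "rvec" (rotation vector, rad) and "tvec" (3), from world to camera coordinates, as OpenCV has them. Camera axes: x right, y down, z forward; pixel columns grow to the right and rows downward; lengths in m; the calibration is good to about 2 mm. A picture is of the moment at which its call begins: read the wrist's pose just before it. camera_info takes no time and is no camera call; for the wrist camera it gives the pose at the moment of the call.
- env.close_job(): hands the job in; it is judged then, once.
The state is a dict: "time_s": time; "q": joint angles; "qvel": joint speeds; "joint_efforts": joint torques, N m; "position": TCP position; "tool_rot": TCP orientation; "ft_force": force on the tool from outside, world axes, zero at the start; "wrist_torque": the same for the moment, N m; "grip_width": finger opening in m; "gripper_force": force on a finger pad.
Only numpy, scipy, OpenCV 4.12 (cv2) and the standard library are available. Lean on these libraries where they do the work, as an engineer would, in place of code of your own. Each camera call takes 0.05 s, during which the arm holds its last target. There are 200 camera calls.

## Working session

There is one attempt and no reset: what is moved stays moved. The work goes in short steps, Python scripts to look and compute and a tool call to move; the robot and the scene stay as the last step left them, time stands still between calls to the robot, and variables do not carry over. Pictures are saved under pics/ and viewed, at most 14 in all, crops included, and the job is handed in when it is done.

Besides the shell and the picture viewer there is one more tool, called after ">>>" as name(argument=value, ...) on one line, values as JSON. arm_command: Moves the arm, as the interface text tells. Its arguments: {"type":"object","properties":{"turn":{"type":"array"},"xyz":{"type":"array"},"claw":{"type":"array"},"squeeze":{"type":"number"}},"required":["turn","xyz","claw"]}

```bash
mkdir -p pics; cat > h.py <<'E'
import numpy as np, cv2
from rig import env, imaging
def cam(n):
    c=imaging.camera_info(n); K=np.array(c["camera_matrix"],float); R=cv2.Rodrigues(np.array(c["rvec"],float))[0]; t=np.array(c["tvec"],float).ravel()
    return K,R,t
def shot(n,save=None):
    c=cam(n); im,d=imaging.get_image(n)
    if save: cv2.imwrite("pics/"+save,im)
    return im,d,c
def ray(c,uv,z):
    K,R,t=c; uv=np.atleast_2d(uv).astype(float)
    d=np.c_[uv,np.ones(len(uv))]@np.linalg.inv(K).T@R; o=-R.T@t
    return o+d*((z-o[2])/d[:,2])[:,None]
def cloud(c,d):
    K,R,t=c; v,u=np.mgrid[:d.shape[0],:d.shape[1]]
    p=np.stack([(u-K[0,2])/K[0,0]*d,(v-K[1,2])/K[1,1]*d,d],-1)
    return (p-t)@R
def proj(c,P):
    K,R,t=c; q=(np.atleast_2d(P)@R.T+t)@K.T; return q[:,:2]/q[:,2:]
E
python3 - <<'E'
from h import *
for n in("top","scene"):
    im,d,c=shot(n,n+"0.png"); print(n,-c[1].T@c[2],c[1][2],c[0][0,0],d.min(),d.max())
s=env.observe(); print(s)
E
```

```text
top [0.37946105 0.02534282 1.09572801] [ 0.19217022 -0.0151329  -0.98124492] 446.0680608574465 0.0 2.0923982
scene [1.23679666 0.32812604 0.94554265] [-0.59282056 -0.27771008 -0.7559371 ] 460.6253772929987 0.0 3.6282856
{'time_s': 0.1, 'q': array([ 5.39567351e+01,  2.18371056e+01,  7.43781143e+01,  2.87931381e-04,
        8.38578946e+01, -1.23361755e+01]), 'qvel': array([-0.0156518 , -0.13600491, -0.22170842,  0.17790424, -0.02112781,
        0.08685435]), 'joint_efforts': array([ 3.20883068e-03, -4.49221766e+01, -2.31661087e+01, -2.01052976e-04,
        3.60966922e-03, -2.67652507e-05]), 'position': array([0.22095943, 0.50334006, 0.19618729]), 'tool_rot': array([[-9.15612530e-01,  4.02061097e-01, -7.54885387e-04],
       [ 4.02061710e-01,  9.15611994e-01, -1.02887068e-03],
       [ 2.77513241e-04, -1.24555739e-03, -9.99999186e-01]]), 'ft_force': array([-0.69993519,  0.80908178, -0.40632245]), 'wrist_torque': array([ 0.01267243,  0.02367968, -0.00684452]), 'gripper_force': 0.0, 'grip_width': 0.08553172380914834}
```

View pics/top0.png

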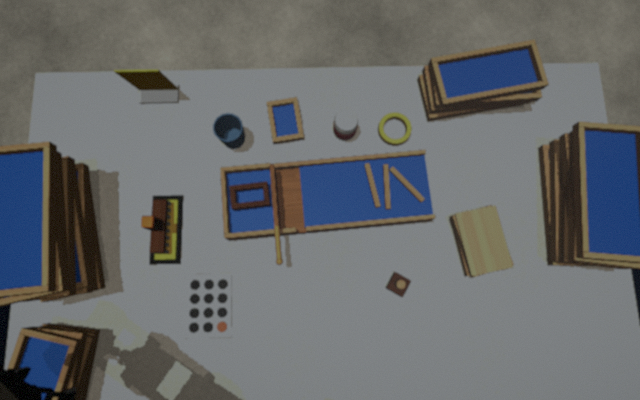

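View pics/scene0.png

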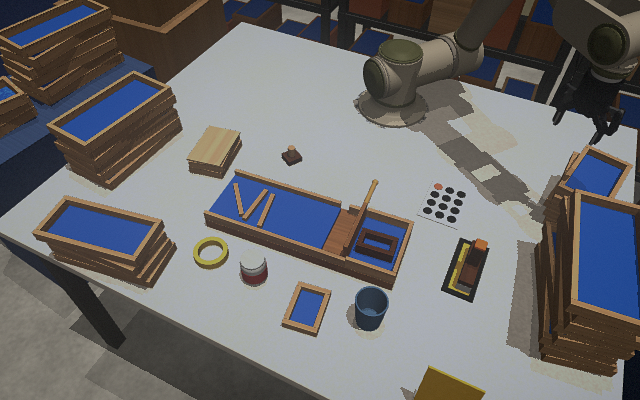

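Top view: the stand spans (220..435, 150..240), with the bay at its left end. The upright flap is at x≈273 with its bar at (278,262). The sample tray is at (250,195), three strips are at (372,183), (388,186) and (406,183), the rake is on its pad at (165,230), the pile cover is at (481,240) and the stamp at (398,284).

```bash
cat >> h.py <<'E'
def rect(c,mask,z,roi,minA=30):
    m=np.zeros_like(mask); x0,y0,x1,y1=roi; m[y0:y1,x0:x1]=mask[y0:y1,x0:x1]
    out=[]
    for k in cv2.findContours(m,cv2.RETR_EXTERNAL,cv2.CHAIN_APPROX_NONE)[0]:
        if cv2.contourArea(k)<minA: continue
        P=ray(c,k[:,0,:],z)[:,:2]
        (cx,cy),(w,h),a=cv2.minAreaRect((P*1000).astype(np.float32))
        if w<h: w,h,a=h,w,a+90
        out.append((cx,cy,w,h,(a+90)%180-90))   # mm, angle of long side from world x
    return out
E
python3 - <<'E'
from h import *
np.set_printoptions(suppress=True,precision=1)
for n,rois in (("top",dict(stand=(215,145,440,245),rake=(140,185,190,270),pile=(445,200,520,280))),("scene",dict(stand=(200,165,415,290),rake=(440,230,495,305),pile=(185,120,245,180)))):
    im,d,c=shot(n); hsv=cv2.cvtColor(im,cv2.COLOR_BGR2HSV)
    H,S,V=cv2.split(hsv)
    blue=((H>100)&(H<130)&(S>150)).astype(np.uint8)*255
    wood=((H<28)&(S>60)).astype(np.uint8)*255
    P=cloud(c,d)
    print(n,"blue");[print(np.array(r)) for r in rect(c,blue,.04,rois["stand"])]
    print("wood z.052");[print(np.array(r)) for r in rect(c,wood,.052,rois["stand"])]
    print("pile z.054");[print(np.array(r)) for r in rect(c,wood,.054,rois["pile"])]
    yel=((H>22)&(H<35)&(S>120)).astype(np.uint8)*255
    org=((H<16)&(S>150)&(V>120)).astype(np.uint8)*255
    print("yellow .004");[print(np.array(r)) for r in rect(c,yel,.004,rois["rake"],10)]
    print("orange .114");[print(np.array(r)) for r in rect(c,org,.114,rois["rake"],10)]
    x0,y0,x1,y1=rois["rake"]; q=P[y0:y1,x0:x1].reshape(-1,3)*1000
    t=q[q[:,2]>100]; print("rake top",len(t),np.median(t,0)); 
    x0,y0,x1,y1=rois["pile"]; q=P[y0:y1,x0:x1].reshape(-1,3)*1000
    t=q[(q[:,2]>47)&(q[:,2]<62)]; print("pile",len(t),t.mean(0),cv2.minAreaRect(t[:,:2].astype(np.float32)))
    x0,y0,x1,y1=rois["stand"]; q=P[y0:y1,x0:x1].reshape(-1,3)*1000
    t=q[(q[:,2]>36)&(q[:,2]<70)]; print("stand",len(t),cv2.minAreaRect(t[:,:2].astype(np.float32)))
    cr=im[rois["stand"][1]-10:rois["stand"][3]+30,rois["stand"][0]-10:rois["stand"][2]+10]
    cv2.imwrite(f"pics/{n}_crop.png",cv2.convertScaleAbs(cv2.resize(cr,None,fx=3,fy=3),alpha=1.3))
E
```

```text
top blue
[548.3 175.6 100.8  68.1 -86.2]
[597.4 178.3  60.7  26.3 -85.5]
[641.1 181.9 101.9  35.3 -89.9]
[ 604.6 -101.3  304.1  144.2  -86.1]
wood z.052
[ 612.4 -200.6  104.8    8.8   41.7]
[ 608.3 -151.5  105.8    9.8   -0.3]
[ 612.8 -116.9  106.6    9.8   11.7]
[584.1  -7.8 497.6 197.9 -85.8]
pile z.054
[ 467.5 -340.2  148.7   61.2    9.7]
[ 479.4 -395.5  148.2   50.4   11.4]
yellow .004
[482.3 388.   68.3  53.1   2. ]
[571.  366.9  66.8  25.3  16.3]
orange .114
rake top 174 [527.  391.8 113.5]
pile 2797 [ 474.4 -370.6   53.9] ((475.0716552734375, -371.25640869140625), (152.5216064453125, 106.60230255126953), 12.246845245361328)
stand 12453 ((626.3280029296875, -5.765228271484375), (230.99327087402344, 498.3908996582031), 3.9934158325195312)
scene blue
[580.2 169.8  62.5  15.3 -85.3]
[574.  170.8 130.6 105.5   4.1]
[ 595.4 -104.2  310.3  138.1  -85.9]
wood z.052
[759.6  83.5  70.8  20.5 -63.4]
[803.3 -44.8  59.6  27.8 -77.7]
[ 797.2 -140.9   78.1   36.8  -22.7]
[ 767.7 -177.3   54.3   30.1  -57.1]
[ 617.7 -184.4  112.5   96.4   11.4]
[553.6 -13.3 501.6 313.8 -85.9]
[ 523.1 -111.4  309.2   21.3  -85.9]
[ 562.5 -316.2   77.8   49.9  -63. ]
pile z.054
[ 534.8 -247.5   33.6   20.   -87.1]
[ 492.  -358.1  194.9  127.7   10.6]
yellow .004
[568.2 363.2  59.6  18.6  15.2]
[479.1 364.5  60.   15.   -7.9]
orange .114
[528.5 392.   24.1  24.   -0.8]
rake top 161 [533.4 391.4 112.7]
pile 1399 [ 481.6 -367.1   54.8] ((470.8833312988281, -337.2565002441406), (160.53611755371094, 188.18991088867188), 8.249889373779297)
stand 10457 ((652.33251953125, -61.53558349609375), (296.99029541015625, 608.9987182617188), 2.54483699798584)
```

View pics/top_crop.png

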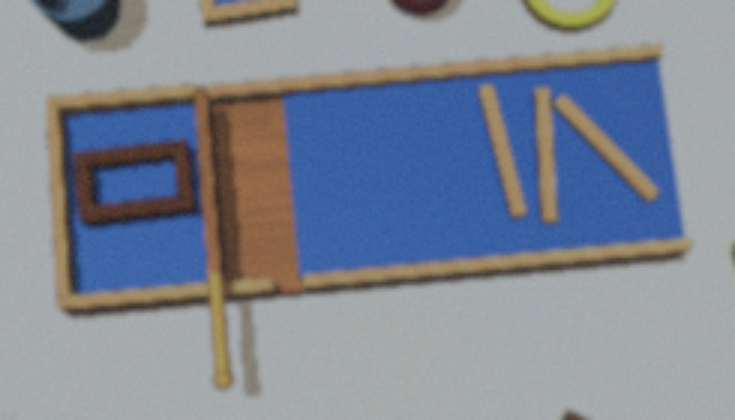

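```bash
cat >> h.py <<'E'
TH=np.radians(3.9); O=np.array([.5925,.042])
def st(x,y):  # stand mm -> world m
    c,s=np.cos(TH),np.sin(TH); return O+np.array([c*x-s*y,s*x+c*y])/1000
def inst(p):
    c,s=np.cos(TH),np.sin(TH); d=(np.array(p)[...,:2]-O)*1000; return np.stack([c*d[...,0]+s*d[...,1],-s*d[...,0]+c*d[...,1]],-1)
def plan(xyz,yaw=None):
    """tool-frame shift units and turn units; yaw = world angle of tool y, tool down"""
    s=env.observe(); R=s["tool_rot"]; p=s["position"]
    print("pos",p.round(4),"yaw",np.degrees(np.arctan2(R[1,1],R[0,1])).round(2),"tilt",np.degrees(R[:2,2]).round(2),"t",s["time_s"],"w",s["grip_width"].round(4))
    if yaw is None: Rt=R
    else:
        a=np.radians(yaw); y=np.array([np.cos(a),np.sin(a),0]); z=np.array([0,0,-1.]); Rt=np.c_[np.cross(y,z),y,z]
    d=np.array(xyz)-p
    print("shift units (old axes)",(R.T@d/.05).round(3),"(new axes)",(Rt.T@d/.05).round(3),"turn",(np.degrees(cv2.Rodrigues(R.T@Rt)[0].ravel())/5).round(3))
E
python3 - <<'E'
from h import *
np.set_printoptions(suppress=True,precision=1)
im,d,c=shot("top"); print("bar end px expected",proj(c,[*st(-160,73),.087]),"bar pt",proj(c,[*st(-118,73),.087]))
P=cloud(c,d)*1000
q=P[185:270,140:190].reshape(-1,3); h=q[(q[:,2]>36)&(q[:,2]<50)]; print("head",len(h),h.mean(0),cv2.minAreaRect(h[:,:2].astype(np.float32)))
h=q[(q[:,2]>106)]; print("handle",len(h),h.mean(0),cv2.minAreaRect(h[:,:2].astype(np.float32)))
q=P[170:225,225:275].reshape(-1,3); h=q[(q[:,2]>60)&(q[:,2]<74)]; print("tray",len(h),h.mean(0),cv2.minAreaRect(h[:,:2].astype(np.float32)))
hsv=cv2.cvtColor(im,cv2.COLOR_BGR2HSV); dark=(hsv[...,2]<70).astype(np.uint8)*255
for r in rect(c,dark,.004,(140,185,190,270)): print("pad",np.array(r))
plan([*st(-118,73),.15],93.9)
E
```

```text
bar end px expected [[279.4 264.3]] bar pt [[277.9 245.6]]
head 665 [527.4 392.7  43. ] ((529.3148193359375, 394.677001953125), (36.205162048339844, 127.1430435180664), 88.61278533935547)
handle 155 [514.6 358.1 208.7] ((464.26495361328125, 214.54229736328125), (413.5967102050781, 29.837900161743164), 69.98320007324219)
tray 634 [590.7 181.9  66.8] ((590.839111328125, 180.87918090820312), (130.68173217773438, 103.7059097290039), 0.8593186140060425)
pad [524.7 392.2 166.7  83.3  -0.1]Traceback (most recent call last):
  File "<stdin>", line 10, in <module>
  File "h.py", line 38, in plan
    print("pos",p.round(4),"yaw",np.degrees(np.arctan2(R[1,1],R[0,1])).round(2),"tilt",np.degrees(R[:2,2]).round(2),"t",s["time_s"],"w",s["grip_width"].round(4))
                                                                                                                                        ^^^^^^^^^^^^^^^^^^^^^
AttributeError: 'float' object has no attribute 'round'
```

```bash
sed -i 's/s\["grip_width"\].round(4)/round(s["grip_width"],4),"f",s["ft_force"].round(1)/' h.py
python3 - <<'E'
from h import *
plan([*st(-118,73),.15],93.9)
E
```

```text
pos [0.221  0.5035 0.1964] yaw 66.29 tilt [-0.02 -0.03] t 0.25 w 0.0855 f [ 0.5  0.4 -0.3]
shift units (old axes) [-7.745 -5.263  0.931] (new axes) [-4.424 -8.253  0.929] turn [-7.000e-03 -4.000e-03 -5.521e+00]
```

>>> arm_command(turn=[[0, 0, -0.92], [0, 0, -0.92], [0, 0, -0.92], [0, 0, -0.92], [0, 0, -0.92], [0, 0, -0.92], [0, 0, 0], [0, 0, 0], [0, 0, 0], [0, 0, 0], [0, 0, 0], [0, 0, 0]], xyz=[[0, 0, 0], [0, 0, 0], [0, 0, 0], [0, 0, 0], [0, 0, 0], [0, 0, 0], [-0.45, -0.8, 0.05], [-0.45, -0.8, 0.05], [-0.45, -0.8, 0.05], [-0.45, -0.8, 0.05], [-0.45, -0.8, 0.05], [-0.45, -0.8, 0.05]], claw=[60, 60, 60, 60, 60, 60, 60, 60, 60, 60, 60, 60])

```text
time_s: 1.45
position: [0.3728, 0.2716, 0.1817]
tool_rot: [[-0.998, -0.068, 0.0], [-0.068, 0.998, 0.0], [-0.0, 0.0, -1.0]]
ft_force: [-0.3, 0.3, 1.0]
grip_width: 0.0604
gripper_force: 0.0
```

>>> arm_command(turn=[[0, 0, 0], [0, 0, 0], [0, 0, 0], [0, 0, 0], [0, 0, 0], [0, 0, 0]], xyz=[[-0.43, -0.8, 0.05], [-0.43, -0.8, 0.05], [-0.43, -0.8, 0.05], [-0.43, -0.8, 0.05], [0, -0.2, 0], [0, 0, 0]], claw=[60, 60, 60, 60, 60, 60])

```text
time_s: 2.05
position: [0.4695, 0.1084, 0.1715]
tool_rot: [[-0.998, -0.065, -0.001], [-0.065, 0.998, 0.0], [0.001, 0.0, -1.0]]
ft_force: [-0.6, 0.7, -0.3]
grip_width: 0.0601
gripper_force: 0.0
```

```bash
python3 - <<'E'
from h import *
plan([*st(-118,73),.15],93.9)
im,d,c=shot("wrist","w1.png"); print((-c[1].T@c[2]).round(3),c[1].round(2))
for z,n in((.0875,"bar"),): print(proj(c,[[*st(x,73),z] for x in(-85,-118,-160)]).round(0).tolist())
P=cloud(c,d); m=(P[...,2]>.07)&(P[...,2]<.105)&(d>0); q=P[m]; q=q[inst(q)[:,0]<-90]; 
print(len(q), inst(q).mean(0), inst(q).min(0),inst(q).max(0))
E
```

```text
pos [0.4695 0.1084 0.1715] yaw 93.74 tilt [-0.05  0.  ] t 2.05 w 0.0601 f [-0.6  0.7 -0.3]
shift units (old axes) [-0.004 -0.032  0.429] (new axes) [-0.003 -0.032  0.429] turn [ 0.001 -0.009 -0.033]
[0.388 0.102 0.348] [[-0.07  1.    0.  ]
 [ 0.95  0.06  0.32]
 [ 0.32  0.02 -0.95]]
[[319.0, 224.0], [319.0, 191.0], [319.0, 144.0]]
1017 [-127.36300462   71.49184932] [-159.66968072   63.66820394] [-90.0175558   79.39532235]
```

View pics/w1.png

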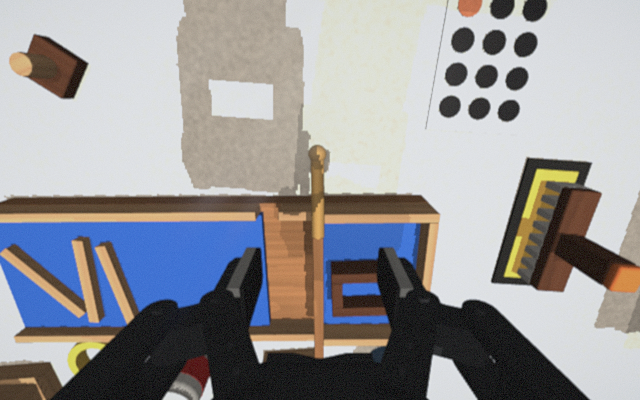

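Wrist view: the brass bar runs down column ~318 from its ball end (318,152), within 1 px of my stand model, and it sits centred between the fingers. I'll descend and pinch it.

>>> arm_command(turn=[[0, 0, 0], [0, 0, 0], [0, 0, 0], [0, 0, 0], [0, 0, 0], [0, 0, 0], [0, 0, 0], [0, 0, 0], [0, 0, 0], [0, 0, 0]], xyz=[[0, -0.04, 0.5], [0, 0, 0.5], [0, 0, 0.5], [0, 0, 0.4], [0, 0, 0.15], [0, 0, 0], [0, 0, 0], [0, 0, 0], [0, 0, 0], [0, 0, 0]], claw=[40, 40, 40, 40, 40, 40, 6, 6, 6, 6], squeeze=30)

```text
time_s: 3.1
position: [0.4698, 0.1075, 0.0697]
tool_rot: [[-0.998, -0.068, 0.001], [-0.068, 0.998, -0.0], [-0.001, -0.0, -1.0]]
ft_force: [0.8, -0.3, -0.3]
grip_width: 0.006
gripper_force: 0.0
```

```bash
python3 - <<'E'
from h import *
plan([*st(-118,73),.0685],93.9)
# arc rows in tool units (y tool = +stand y, z tool = down)
f=np.linspace(0,1.6,13); y=-54*np.sin(f); z=33.5+54*np.cos(f)
print(np.c_[np.diff(y),-np.diff(z)].__truediv__(50).round(3).tolist())
E
```

```text
pos [0.4698 0.1075 0.0697] yaw 93.89 tilt [ 0.05 -0.  ] t 3.1 w 0.006 f [ 0.8 -0.3 -0.3]
shift units (old axes) [ 0.001 -0.014  0.024] (new axes) [ 0.001 -0.014  0.024] turn [-0.001  0.011 -0.003]
[[-0.144, 0.01], [-0.141, 0.029], [-0.136, 0.047], [-0.129, 0.065], [-0.119, 0.081], [-0.107, 0.096], [-0.093, 0.11], [-0.078, 0.121], [-0.061, 0.13], [-0.043, 0.137], [-0.024, 0.142], [-0.005, 0.144]]
```

```bash
python3 - <<'E'
from h import *
im,d,c=shot("wrist","w2.png"); plan([*st(-118,73),.0685],93.9)
P=cloud(c,d); m=(P[...,2]>.07)&(P[...,2]<.105)&(d>0); q=P[m]; q=q[inst(q)[:,0]<-90]; print(len(q))
E
```

```text
pos [0.4697 0.1075 0.0696] yaw 93.88 tilt [0.04 0.  ] t 3.15 w 0.0056 f [0.4 1.2 0.5]
shift units (old axes) [-0.    -0.014  0.021] (new axes) [-0.    -0.014  0.021] turn [-0.     0.008 -0.003]
2072
```

View pics/w2.png

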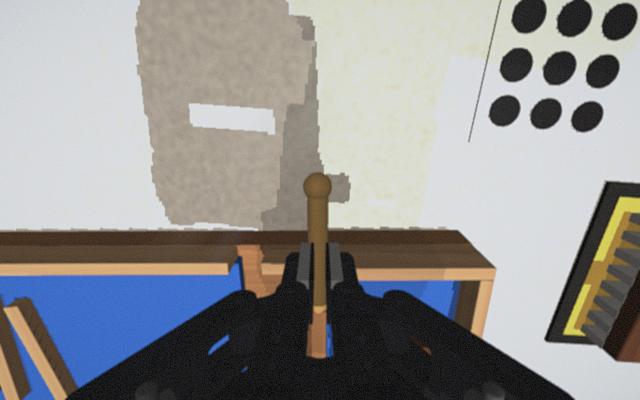

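>>> arm_command(turn=[[0, 0, 0], [0, 0, 0], [0, 0, 0], [0, 0, 0]], xyz=[[0, 0, 0.03], [0, 0, 0], [0, 0, 0], [0, 0, 0]], claw=[0, 0, 0, 0], squeeze=40)

```text
time_s: 3.55
position: [0.4696, 0.1075, 0.0677]
tool_rot: [[-0.998, -0.068, -0.0], [-0.068, 0.998, -0.0], [0.0, -0.0, -1.0]]
ft_force: [-0.2, -0.6, -0.5]
grip_width: -0.0004
gripper_force: 0.0
```

```bash
python3 - <<'E'
from h import *
np.set_printoptions(suppress=True,precision=1)
im,d,c=shot("wrist","w3.png"); 
P=cloud(c,d)*1000
for v in (180,187,195,205,215,225,235,245,255,265,275,290,305): print(v,np.r_[inst(P[v,317]/1000),P[v,317,2]],im[v,317])
im,d,c=shot("scene","s3.png"); cv2.imwrite("pics/s3c.png",cv2.resize(im[130:330,240:440],None,fx=3,fy=3))
E
```

```text
180 [-157.9   71.4   92.3] [ 53  88 116]
187 [-155.    71.4   95.3] [ 60  99 128]
195 [-150.5   71.4   94.9] [ 51  88 112]
205 [-144.6   71.3   94. ] [ 57  95 119]
215 [-138.8   71.3   93.7] [ 61  94 118]
225 [-132.3   71.3   92.3] [ 55  91 117]
235 [-126.3   71.3   92.5] [ 54  91 115]
245 [-127.9   71.4  107.5] [34 33 37]
255 [-128.    71.5  117.8] [20 23 21]
265 [-128.    71.5  126.6] [27 23 27]
275 [-128.3   71.6  135. ] [17 18 17]
290 [-124.3   71.6  139.7] [19 15 13]
305 [-117.1   71.6  139.9] [36 28 31]
```

View pics/s3c.png

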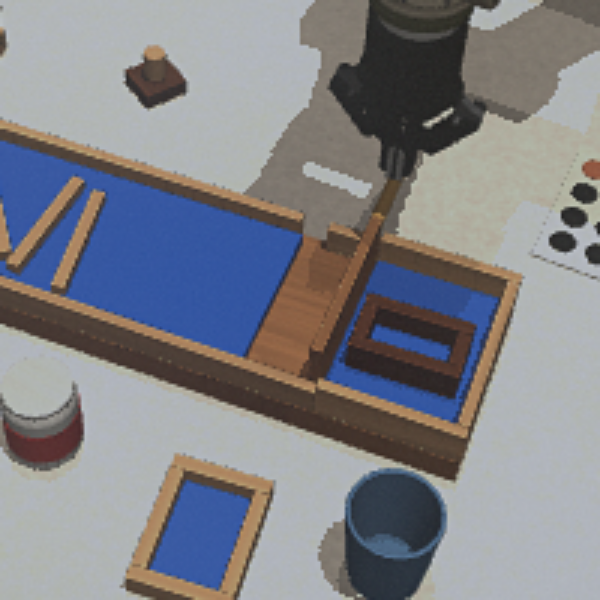

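```bash
python3 - <<'E'
from h import *
np.set_printoptions(suppress=True,precision=0,linewidth=200)
im,d,c=shot("wrist"); 
P=cloud(c,d)*1000
for v in range(225,270,4): print(v,[ (P[v,u,2].round(),) [0] for u in range(285,352,5)],np.r_[inst(P[v,310]/1000)], im[v,300:336:5].mean(-1))
E
python3 - <<'E'
import cv2; a=cv2.imread('pics/w3.png'); cv2.imwrite('pics/w3c.png',cv2.resize(a[160:340,230:410],None,fx=3,fy=3))
E
```

```text
225 [np.float64(-1.0), np.float64(-0.0), np.float64(0.0), np.float64(-1.0), np.float64(0.0), np.float64(91.0), np.float64(93.0), np.float64(93.0), np.float64(92.0), np.float64(0.0), np.float64(-2.0), np.float64(-0.0), np.float64(-1.0), np.float64(-0.0)] [-132.   67.] [130. 126.  79.  86.  87.  80. 219. 215.]
229 [np.float64(-1.0), np.float64(-0.0), np.float64(-1.0), np.float64(-1.0), np.float64(-1.0), np.float64(91.0), np.float64(92.0), np.float64(92.0), np.float64(91.0), np.float64(-0.0), np.float64(0.0), np.float64(0.0), np.float64(-0.0), np.float64(0.0)] [-129.   67.] [130. 126.  78.  90.  88.  80. 142. 142.]
233 [np.float64(2.0), np.float64(3.0), np.float64(3.0), np.float64(2.0), np.float64(2.0), np.float64(91.0), np.float64(93.0), np.float64(93.0), np.float64(91.0), np.float64(2.0), np.float64(3.0), np.float64(3.0), np.float64(4.0), np.float64(3.0)] [-127.   67.] [43. 38. 78. 88. 89. 79. 42. 42.]
237 [np.float64(11.0), np.float64(11.0), np.float64(9.0), np.float64(12.0), np.float64(11.0), np.float64(92.0), np.float64(92.0), np.float64(93.0), np.float64(91.0), np.float64(12.0), n
[... 1922 characters left out ...]
, np.float64(49.0)] [-129.   68.] [23. 57. 70. 71. 28. 74. 72. 24.]
265 [np.float64(54.0), np.float64(56.0), np.float64(121.0), np.float64(120.0), np.float64(127.0), np.float64(127.0), np.float64(128.0), np.float64(127.0), np.float64(127.0), np.float64(127.0), np.float64(121.0), np.float64(121.0), np.float64(120.0), np.float64(55.0)] [-128.   68.] [25. 71. 71. 70. 11. 70. 67. 36.]
269 [np.float64(55.0), np.float64(124.0), np.float64(125.0), np.float64(124.0), np.float64(129.0), np.float64(131.0), np.float64(130.0), np.float64(131.0), np.float64(131.0), np.float64(130.0), np.float64(124.0), np.float64(123.0), np.float64(124.0), np.float64(61.0)] [-129.   69.] [16. 70. 76. 70. 26. 71. 77. 48.]
```

View pics/w3c.png

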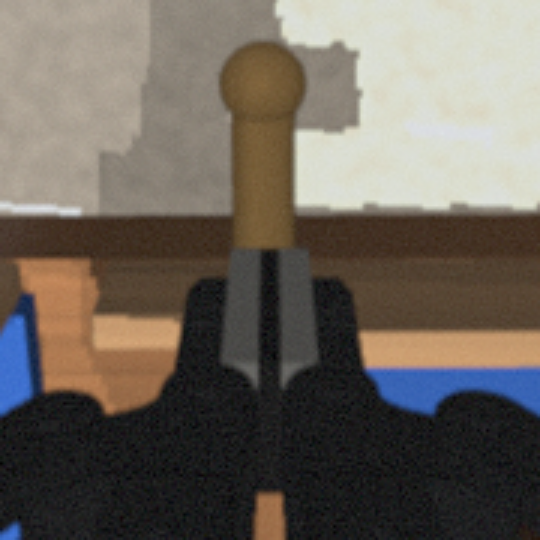

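```bash
python3 - <<'E'
from h import *
s=env.observe(); p=s["position"]; print(p, s["q"].round(2))
for n in("scene","top"):
    c=cam(n); print(n,[proj(c,p+np.array([0,0,h]))[0].round(0).tolist() for h in(0,.02,.038,.06)])
im,d,c=shot("scene"); P=cloud(c,d)*1000; 
for v in range(170,205,3): print(v,[int(P[v,u,2]) for u in range(362,384,3)], P[v,371].round())
E
```

```text
[0.46961748 0.10750555 0.06773792] [ -1.22  23.41  96.26   0.    60.33 -95.11]
scene [[371.0, 197.0], [371.0, 192.0], [372.0, 187.0], [373.0, 181.0]]
top [[278.0, 246.0], [278.0, 246.0], [277.0, 245.0], [276.0, 244.0]]
170 [162, 158, 175, 174, 155, 185, 186, 0] [482. 102. 175.]
173 [157, 155, 158, 161, 169, 173, 156, 159] [479. 102. 162.]
176 [2, 0, 151, 155, 156, 159, 157, 163] [482. 104. 155.]
179 [-1, 0, 137, 142, 149, 151, 146, 153] [479. 104. 142.]
182 [1, 0, 126, 131, 137, 130, 2, 0] [479. 105. 132.]
185 [5, 0, 114, 122, 122, 120, -1, 1] [479. 107. 122.]
188 [0, 1, 112, 109, 108, -1, 1, 0] [477. 107. 110.]
191 [0, 0, 1, 97, 3, 0, 0, 0] [476. 108.  97.]
194 [1, 2, 94, 92, -1, 2, 1, 1] [480. 110.  92.]
197 [0, 2, 95, 4, 1, 4, 0, 2] [413.  92.   4.]
200 [1, 95, 93, 0, 0, -3, 4, -1] [420.  95.   0.]
203 [0, 95, 3, -2, 0, -2, -1, 1] [427.  98.  -3.]
```

Both cameras put the real fingertips about 38 mm above the reported TCP, near z ≈ 0.106. The fingers closed above the bar, so I'll use that offset from here and lower to match.

>>> arm_command(turn=[[0, 0, 0], [0, 0, 0], [0, 0, 0], [0, 0, 0], [0, 0, 0], [0, 0, 0], [0, 0, 0], [0, 0, 0], [0, 0, 0], [0, 0, 0], [0, 0, 0], [0, 0, 0]], xyz=[[0, 0, 0], [0, 0, 0], [0, 0, 0], [0, 0, 0.2], [0, 0, 0.2], [0, 0, 0.2], [0, 0, 0.16], [0, 0, 0], [0, 0, 0], [0, 0, 0], [0, 0, 0], [0, 0, 0]], claw=[45, 45, 45, 45, 45, 45, 45, 45, 5, 5, 5, 5], squeeze=40)

```text
time_s: 4.95
position: [0.4699, 0.1065, 0.0301]
tool_rot: [[-0.998, -0.068, 0.001], [-0.068, 0.998, -0.002], [-0.001, -0.002, -1.0]]
ft_force: [-0.5, -6.7, -0.1]
grip_width: 0.0108
gripper_force: 38.9
```

>>> arm_command(turn=[[0, 0, 0], [0, 0, 0], [0, 0, 0], [0, 0, 0], [0, 0, 0], [0, 0, 0], [0, 0, 0], [0, 0, 0], [0, 0, 0], [0, 0, 0], [0, 0, 0], [0, 0, 0]], xyz=[[0, -0.144, 0.01], [0, -0.141, 0.029], [0, -0.136, 0.047], [0, -0.129, 0.065], [0, -0.119, 0.081], [0, -0.107, 0.096], [0, -0.093, 0.11], [0, -0.078, 0.121], [0, -0.061, 0.13], [0, -0.043, 0.137], [0, -0.024, 0.142], [0, -0.005, 0.16]], claw=[5, 5, 5, 5, 5, 5, 5, 5, 5, 5, 5, 5])

```text
time_s: 6.15
position: [0.474, 0.0527, -0.0263]
tool_rot: [[-0.998, -0.068, 0.002], [-0.068, 0.998, -0.001], [-0.002, -0.001, -1.0]]
ft_force: [-1.3, -4.9, 7.7]
grip_width: 0.0105
gripper_force: 43.9
```

>>> arm_command(turn=[[0, 0, 0], [0, 0, 0], [0, 0, 0]], xyz=[[0, 0, 0.02], [0, 0, 0.02], [0, 0, 0]], claw=[5, 5, 5])

```text
time_s: 6.45
position: [0.4739, 0.0527, -0.0282]
tool_rot: [[-0.998, -0.068, 0.001], [-0.068, 0.998, -0.001], [-0.001, -0.001, -1.0]]
ft_force: [-0.7, -5.8, 4.8]
grip_width: 0.0108
gripper_force: 43.9
```

>>> arm_command(turn=[[0, 0, 0], [0, 0, 0], [0, 0, 0], [0, 0, 0], [0, 0, 0], [0, 0, 0], [0, 0, 0], [0, 0, 1], [0, 0, 1], [0, 0, 1], [0, 0, 1], [0, 0, 1]], xyz=[[0, 0, 0], [0, 0, 0], [0, 0, 0], [0, 0, -0.8], [0, 0, -0.8], [0, 0, -0.8], [0, 0, -0.8], [0, 0, 0], [0, 0, 0], [0, 0, 0], [0, 0, 0], [0, 0, 0]], claw=[45, 45, 45, 45, 45, 45, 45, 45, 45, 72, 72, 72])

```text
time_s: 7.65
position: [0.473, 0.0537, 0.1312]
tool_rot: [[-0.932, 0.363, -0.0], [0.363, 0.932, 0.0], [0.0, -0.0, -1.0]]
ft_force: [-0.1, 1.3, 0.4]
grip_width: 0.0722
gripper_force: 0.0
```

>>> arm_command(turn=[[0, 0, 1], [0, 0, 1], [0, 0, 1], [0, 0, 1], [0, 0, 1], [0, 0, 1], [0, 0, 1], [0, 0, 1], [0, 0, 1], [0, 0, 1], [0, 0, 1], [0, 0, 1]], xyz=[[0, 0, 0], [0, 0, 0], [0, 0, 0], [0, 0, 0], [0, 0, 0], [0, 0, 0], [0, 0, 0], [0, 0, 0], [0, 0, 0], [0, 0, 0], [0, 0, 0], [0, 0, 0]], claw=[72, 72, 72, 72, 72, 72, 72, 72, 72, 72, 72, 72])

```text
time_s: 8.85
position: [0.473, 0.0537, 0.1312]
tool_rot: [[-0.151, 0.989, -0.0], [0.989, 0.151, 0.0], [0.0, -0.0, -1.0]]
ft_force: [0.7, -1.1, -1.1]
grip_width: 0.0719
gripper_force: 0.0
```

```bash
python3 - <<'E'
from h import *
np.set_printoptions(suppress=True,precision=1)
im,d,c=shot("top"); P=cloud(c,d)*1000; S=inst(P/1000); Z=P[...,2]
m=(S[...,0]>-65)&(S[...,0]<65)&(d>0)
for y0 in range(15,75,8):
    k=m&(S[...,1]>y0)&(S[...,1]<y0+8); print(y0,k.sum(),np.median(Z[k]) if k.any() else 0,Z[k].max() if k.any() else 0)
k=(abs(S[...,0])<72)&(S[...,1]>85)&(S[...,1]<184)&(Z>58)&(Z<75)&(d>0); q=S[k]; print("tray rim",len(q),cv2.minAreaRect(q.astype(np.float32)),np.median(Z[k]))
hsv=cv2.cvtColor(im,cv2.COLOR_BGR2HSV); H,Sa,V=cv2.split(hsv)
red=((H<20)&(V<95)&(Sa>90)&(S[...,0]>-60)&(S[...,0]<60)&(S[...,1]>84)&(S[...,1]<182)).astype(np.uint8)*255
for r in rect(c,red,.0675,(215,145,275,245)): print("tray col",np.array(r),inst(np.array(r[:2])/1000))
plan([.594,.179,.15],3.9)
cv2.imwrite("pics/t4.png",cv2.resize(im[130:300,190:450],None,fx=3,fy=3))
E
```

```text
15 81 38.95566757408644 44.052074263866785
23 79 39.80226487365831 45.22303352207014
31 78 39.59510196354786 43.57332993674335
39 73 39.7225701075268 44.29691955794798
47 72 39.354906557048395 42.37833840719
55 71 39.16140084062077 440.2234185607338
63 75 39.074355340406164 443.50848527484635
71 67 38.66875713721102 42.80881903882415
tray rim 420 ((10.318819046020508, 133.67173767089844), (56.83026885986328, 90.03602600097656), 1.2856501340866089) 67.5609207330125
tray col [590.5 175.3  84.4  53.3 -84.8] [  7.  133.1]
pos [0.5 0.1 0.1] yaw 8.45 tilt [-0.  0.] t 8.9 w 0.0722 f [ 0.8  0.3 -0.2]
shift units (old axes) [ 2.1  2.8 -0.4] (new axes) [ 2.3  2.6 -0.4] turn [-0.  -0.   0.9]
```

View pics/t4.png

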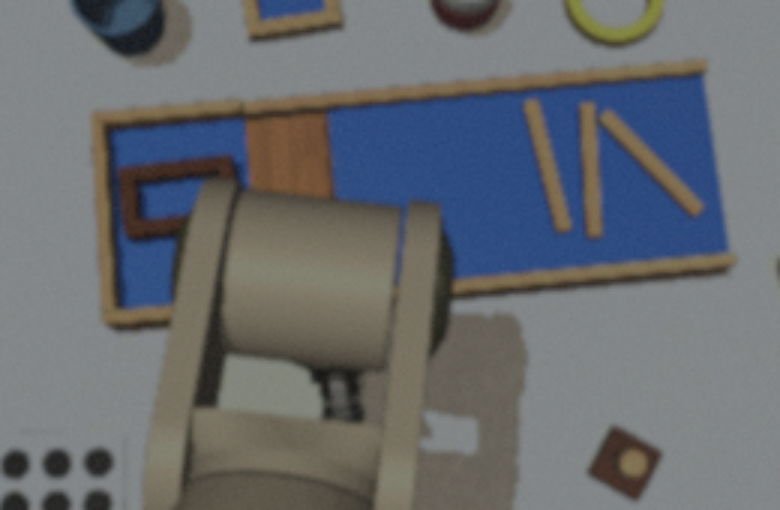

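The flap lies flat at z ≈ 39 mm. The tray rim is centred at stand (9,133.5), about 1.3° off, and the strips are unmoved. Next I'll move over the tray.

>>> arm_command(turn=[[0, 0, 0.65], [0, 0, 0], [0, 0, 0], [0, 0, 0], [0, 0, 0], [0, 0, 0], [0, 0, 0], [0, 0, 0]], xyz=[[0, 0, 0], [0.37, 0.432, 0], [0.37, 0.432, 0], [0.37, 0.432, 0], [0.37, 0.432, 0], [0.37, 0.432, 0], [0.37, 0.432, 0], [0, 0, 0]], claw=[72, 72, 72, 72, 72, 72, 72, 72])

```text
time_s: 9.7
position: [0.5925, 0.1789, 0.1305]
tool_rot: [[-0.102, 0.995, 0.0], [0.995, 0.102, 0.0], [0.0, 0.0, -1.0]]
ft_force: [-0.7, -0.6, -0.2]
grip_width: 0.0721
gripper_force: 0.0
```

```bash
python3 - <<'E'
from h import *
np.set_printoptions(suppress=True,precision=3)
im,d,c=shot("wrist","w5.png"); P=cloud(c,d)*1000; S=inst(P/1000); Z=P[...,2]
k=(abs(S[...,0])<72)&(S[...,1]>83)&(S[...,1]<184)&(Z>60)&(Z<75)&(d>0); q=S[k]; print("tray rim",len(q),cv2.minAreaRect(q.astype(np.float32)),np.median(Z[k]))
k=(d>0)&(Z>95)&(abs(S[...,0])<100)&(abs(S[...,1]-133)<60)&(Z<260); q=S[k]; print("fingers",np.percentile(q,[0,1,50,99,100],axis=0),Z[k].min())
plan([.5924,.1757,.007],5.2)
E
```

```text
tray rim 4073 ((10.351680755615234, 131.16384887695312), (56.179664611816406, 90.6329345703125), 1.7986582517623901) 66.8195022515677
fingers [[-59.027 120.278]
 [-56.865 124.957]
 [  9.616 145.905]
 [ 76.338 154.427]
 [ 78.772 156.718]] 171.79185093529122
pos [0.592 0.178 0.131] yaw 5.81 tilt [-0.05 -0.  ] t 9.75 w 0.0722 f [ 0.2  0.1 -0. ]
shift units (old axes) [-0.042  0.016  2.47 ] (new axes) [-0.042  0.014  2.47 ] turn [-0.01   0.     0.123]
```

View pics/w5.png

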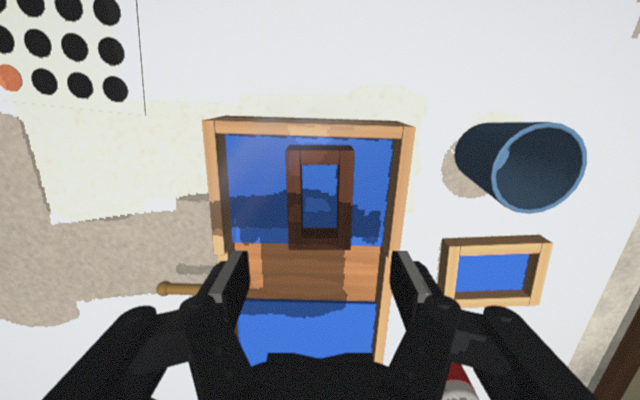

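Wrist view: the tray is at (320,197) inside the bay, and the open fingers straddle its x. Depth puts its centre at stand (10,131). I'll go down and grip.

>>> arm_command(turn=[[0, 0, 0.08], [0, 0, 0], [0, 0, 0], [0, 0, 0], [0, 0, 0], [0, 0, 0], [0, 0, 0], [0, 0, 0], [0, 0, 0], [0, 0, 0], [0, 0, 0], [0, 0, 0]], xyz=[[-0.074, 0.03, 0.4], [0, 0, 0.5], [0, 0, 0.5], [0, 0, 0.5], [0, 0, 0.4], [0, 0, 0.17], [0, 0, 0], [0, 0, 0], [0, 0, 0], [0, 0, 0], [0, 0, 0], [0, 0, 0]], claw=[72, 72, 72, 72, 72, 72, 72, 45, 45, 45, 45, 45], squeeze=45)

```text
time_s: 10.95
position: [0.5939, 0.1733, 0.0092]
tool_rot: [[-0.091, 0.996, 0.002], [0.996, 0.091, 0.0], [-0.0, 0.002, -1.0]]
ft_force: [-0.5, -1.0, 6.6]
grip_width: 0.0554
gripper_force: 50.0
```

>>> arm_command(turn=[[0, 0, 0], [0, 0, 0], [0, 0, 0], [0, 0, 0], [0, 0, -0.63], [0, 0, -0.63], [0, 0, 0], [0, 0, 0], [0, 0, 0], [0, 0, 0], [0, 0, 0], [0, 0, 0]], xyz=[[0, 0, -0.3], [0, 0, -0.6], [0, 0, -0.6], [0, 0, -0.5], [0, 0, 0], [0, 0, 0], [-0.3, -0.12, 0], [-0.6, -0.25, 0], [-0.7, -0.32, 0], [-0.7, -0.32, 0], [-0.7, -0.32, 0], [-0.7, -0.32, 0]], claw=[45, 45, 45, 45, 45, 45, 45, 45, 45, 45, 45, 45])

```text
time_s: 12.15
position: [0.5483, -0.0265, 0.1079]
tool_rot: [[-0.199, 0.98, -0.0], [0.98, 0.199, -0.0], [-0.0, -0.0, -1.0]]
ft_force: [1.0, 0.0, -1.3]
grip_width: 0.0553
gripper_force: 49.2
```

>>> arm_command(turn=[[0, 0, 0], [0, 0, 0], [0, 0, 0], [0, 0, 0], [0, 0, 0], [0, 0, 0], [0, 0, 0], [0, 0, 0], [0, 0, 0], [0, 0, 0], [0, 0, 0]], xyz=[[-0.7, -0.32, 0], [-0.7, -0.32, 0], [-0.7, -0.32, 0], [-0.7, -0.32, 0], [-0.7, -0.32, 0], [-0.7, -0.32, 0], [-0.7, -0.32, 0], [-0.7, -0.32, 0], [-0.6, -0.26, 0], [-0.3, -0.2, 0], [0, 0, 0]], claw=[45, 45, 45, 45, 45, 45, 45, 45, 45, 45, 45])

```text
time_s: 13.25
position: [0.465, -0.3749, 0.1075]
tool_rot: [[-0.197, 0.98, -0.0], [0.98, 0.197, 0.0], [0.0, -0.0, -1.0]]
ft_force: [0.3, 0.8, -0.7]
grip_width: 0.0553
gripper_force: 49.2
```

```bash
python3 - <<'E'
from h import *
np.set_printoptions(suppress=True,precision=3)
plan([.475,-.370,.0262],11.5)
im,d,c=shot("wrist","w6.png"); P=cloud(c,d)*1000; Z=P[...,2]
for lo,hi in ((48,60),): 
    k=(d>0)&(Z>lo)&(Z<hi)&(abs(P[...,0]-475)<130)&(abs(P[...,1]+370)<130); q=P[k][:,:2]; print("pile",len(q),q.mean(0),cv2.minAreaRect(q.astype(np.float32)),np.median(Z[k]))
E
```

```text
pos [ 0.465 -0.375  0.107] yaw 11.34 tilt [-0.03  0.01] t 13.25 w 0.0553 f [ 0.3  0.8 -0.7]
shift units (old axes) [0.056 0.216 1.627] (new axes) [0.055 0.216 1.627] turn [-0.005 -0.002 -0.032]
pile 10970 [ 485.657 -346.633] ((493.9922790527344, -334.1263427734375), (205.2353515625, 173.25914001464844), 10.160723686218262) 53.43153213777947
```

View pics/w6.png

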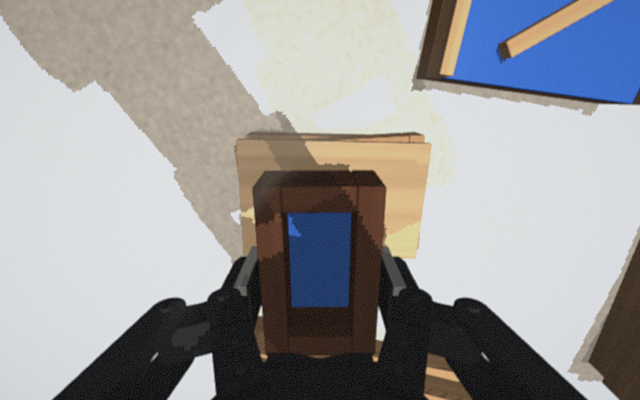

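The tray is held squarely and the plywood cover is beneath it, spanning columns 237–432. I'll shift the last 10 mm and set it down.

>>> arm_command(turn=[[0, 0, 0], [0, 0, 0], [0, 0, 0], [0, 0, 0], [0, 0, 0], [0, 0, 0], [0, 0, 0], [0, 0, 0]], xyz=[[0.06, 0.216, 0], [0, 0, 0.5], [0, 0, 0.5], [0, 0, 0.35], [0, 0, 0.15], [0, 0, 0.06], [0, 0, 0.04], [0, 0, 0.02]], claw=[45, 45, 45, 45, 45, 45, 45, 45])

```text
time_s: 14.1
position: [0.4769, -0.368, 0.0276]
tool_rot: [[-0.2, 0.98, 0.001], [0.98, 0.2, -0.001], [-0.001, 0.001, -1.0]]
ft_force: [-0.1, -0.7, -1.0]
grip_width: 0.0555
gripper_force: 49.3
```

```bash
python3 - <<'E'
from h import *
plan([.475,-.370,.0255],11.5)
c=cam("wrist"); 
E
```

```text
pos [ 0.4769 -0.368   0.0276] yaw 11.56 tilt [ 0.05 -0.06] t 14.1 w 0.0555 f [-0.1 -0.7 -1. ]
shift units (old axes) [-0.031 -0.046  0.041] (new axes) [-0.031 -0.045  0.041] turn [0.008 0.014 0.013]
```

>>> arm_command(turn=[[0, 0, 0], [0, 0, 0], [0, 0, 0], [0, 0, 0], [0, 0, 0], [0, 0, 0], [0, 0, 0], [0, 0, 0], [0, 0, 0], [0, 0, 0]], xyz=[[0, 0, 0.025], [0, 0, 0.02], [0, 0, 0], [0, 0, 0], [0, 0, 0], [0, 0, -0.3], [0, 0, -0.7], [0, 0, -0.7], [0, 0, -0.6], [0, 0, 0]], claw=[45, 45, 58, 70, 70, 70, 70, 70, 70, 70])

```text
time_s: 15.1
position: [0.4777, -0.3694, 0.144]
tool_rot: [[-0.2, 0.98, 0.005], [0.98, 0.2, -0.006], [-0.007, 0.004, -1.0]]
ft_force: [-0.3, -0.5, -0.5]
grip_width: 0.0702
gripper_force: 0.0
```

```bash
python3 - <<'E'
from h import *
np.set_printoptions(suppress=True,precision=2)
im,d,c=shot("wrist"); P=cloud(c,d)*1000; Z=P[...,2]
k=(d>0)&(Z>76)&(Z<95)&(abs(P[...,0]-475)<80)&(abs(P[...,1]+370)<80); q=P[k][:,:2]; print("tray",len(q),cv2.minAreaRect(q.astype(np.float32)),np.percentile(Z[k],[5,50,95]))
k=(d>0)&(Z>50)&(Z<58)&(abs(P[...,0]-475)<110)&(abs(P[...,1]+370)<80);
hsv=cv2.cvtColor(im,cv2.COLOR_BGR2HSV); q=P[k][:,:2]; print("cover",len(q),cv2.minAreaRect(q.astype(np.float32)))
im,d,c=shot("top"); P=cloud(c,d)*1000; Z=P[...,2]
k=(d>0)&(Z>36)&(Z<50)&(abs(P[...,0]-528)<90)&(abs(P[...,1]-392)<50); q=P[k][:,:2]; print("rake head",len(q),cv2.minAreaRect(q.astype(np.float32)))
k=(d>0)&(Z>104)&(Z<125)&(abs(P[...,0]-528)<30)&(abs(P[...,1]-392)<30); q=P[k][:,:2]; print("handle",len(q),cv2.minAreaRect(q.astype(np.float32)),np.median(Z[k]))
hsv=cv2.cvtColor(im,cv2.COLOR_BGR2HSV)
wood=((hsv[...,0]<28)&(hsv[...,1]>60)).astype(np.uint8)*255
for r in rect(c,wood,.052,(310,160,432,225)): print("strip",np.array(r),inst(np.array(r[:2])/1000),r[4]-3.9)
plan([.528,.392,.12],88.6)
E
```

```text
tray 4272 ((477.13177490234375, -367.621337890625), (56.119327545166016, 90.29682159423828), 12.035796165466309) [81.2  83.32 84.43]
cover 9558 ((475.51959228515625, -374.04296875), (150.2477264404297, 101.9361343383789), 10.055564880371094)
rake head 660 ((529.37939453125, 394.71002197265625), (35.36817169189453, 126.60011291503906), 88.92981719970703)
handle 142 ((529.3595581054688, 394.3623046875), (25.81753158569336, 26.36857795715332), 2.394193410873413) 113.92769502977514
strip [ 522.49 -141.02  226.73   11.64  -85.96] [ -82.29 -177.84] -89.85840167999268
strip [ 612.43 -200.59  104.82    8.83   41.74] [   3.38 -243.38] 37.84210739135742
strip [ 608.33 -151.42  105.82    9.93   -0.31] [   2.64 -194.05] -4.210417175292969
strip [ 613.04 -116.84  106.09    9.81   11.73] [   9.69 -159.87] 7.827027893066406
strip [676.28 -22.66 107.22   9.54 -85.98] [ 79.19 -70.21] -89.87656679153443
pos [ 0.48 -0.37  0.14] yaw 11.54 tilt [ 0.02 -0.02] t 15.2 w 0.0701 f [-0.3 -0.   0.5]
shift units (old axes) [14.69  4.05  0.39] (new axes) [-0.66 15.22  0.39] turn [ -0.     0.01 -15.41]
```

>>> arm_command(turn=[[0, 0, -0.965], [0, 0, -0.965], [0, 0, -0.965], [0, 0, -0.965], [0, 0, -0.965], [0, 0, -0.965], [0, 0, -0.965], [0, 0, -0.965], [0, 0, -0.965], [0, 0, -0.965], [0, 0, -0.965], [0, 0, -0.965]], xyz=[[0, 0, 0], [0, 0, 0], [0, 0, 0], [0, 0, 0], [0, 0, 0], [0, 0, 0], [0, 0, 0], [0, 0, 0], [0, 0, 0], [0, 0, 0], [0, 0, 0], [0, 0, 0]], claw=[60, 60, 60, 60, 60, 60, 60, 60, 60, 60, 60, 60])

```text
time_s: 16.4
position: [0.4759, -0.3675, 0.1377]
tool_rot: [[-0.938, 0.348, -0.002], [0.348, 0.938, 0.002], [0.003, 0.002, -1.0]]
ft_force: [-0.7, 0.1, 1.0]
grip_width: 0.0601
gripper_force: 0.0
```

>>> arm_command(turn=[[0, 0, -0.965], [0, 0, -0.965], [0, 0, -0.965], [0, 0, -0.965], [0, 0, 0], [0, 0, 0], [0, 0, 0], [0, 0, 0], [0, 0, 0], [0, 0, 0], [0, 0, 0], [0, 0, 0]], xyz=[[0, 0, 0], [0, 0, 0], [0, 0, 0], [0, 0, 0], [-0.04, 0.5, 0], [-0.04, 0.85, 0], [-0.04, 0.85, 0], [-0.04, 0.85, 0], [-0.04, 0.85, 0], [-0.04, 0.85, 0], [-0.04, 0.85, 0], [-0.04, 0.85, 0]], claw=[60, 60, 60, 60, 60, 60, 60, 60, 60, 60, 60, 60])

```text
time_s: 17.6
position: [0.4986, -0.0441, 0.1382]
tool_rot: [[-1.0, 0.022, -0.003], [0.022, 1.0, 0.001], [0.003, 0.001, -1.0]]
ft_force: [1.0, -0.4, 0.1]
grip_width: 0.06
gripper_force: 0.0
```

>>> arm_command(turn=[[0, 0, 0], [0, 0, 0], [0, 0, 0], [0, 0, 0], [0, 0, 0], [0, 0, 0], [0, 0, 0], [0, 0, 0], [0, 0, 0], [0, 0, 0], [0, 0, 0]], xyz=[[-0.04, 0.85, 0], [-0.04, 0.85, 0], [-0.04, 0.85, 0], [-0.04, 0.85, 0], [-0.04, 0.85, 0], [-0.04, 0.85, 0], [-0.04, 0.85, 0], [-0.04, 0.85, 0], [-0.04, 0.85, 0], [0, 0.6, 0], [0, 0, 0]], claw=[60, 60, 60, 60, 60, 60, 60, 60, 60, 60, 60])

```text
time_s: 18.7
position: [0.5252, 0.3691, 0.1371]
tool_rot: [[-1.0, 0.018, -0.003], [0.018, 1.0, -0.001], [0.003, -0.001, -1.0]]
ft_force: [-0.5, -1.3, 0.3]
grip_width: 0.0599
gripper_force: 0.0
```

```bash
python3 - <<'E'
from h import *
np.set_printoptions(suppress=True,precision=2)
plan([.529,.393,.023],88.8)
im,d,c=shot("wrist","w7.png"); P=cloud(c,d)*1000; Z=P[...,2]
k=(d>0)&(Z>104)&(Z<120)&(abs(P[...,0]-528)<35)&(abs(P[...,1]-392)<35); q=P[k][:,:2]; print("handle",len(q),cv2.minAreaRect(q.astype(np.float32)) if len(q)>5 else 0)
k=(d>0)&(Z>36)&(Z<50)&(abs(P[...,0]-528)<90)&(abs(P[...,1]-392)<50); q=P[k][:,:2]; print("rake head",len(q),cv2.minAreaRect(q.astype(np.float32)))
E
```

```text
pos [0.53 0.37 0.14] yaw 88.96 tilt [-0.17 -0.04] t 18.7 w 0.0599 f [-0.5 -1.3  0.3]
shift units (old axes) [-0.07  0.48  2.28] (new axes) [-0.07  0.48  2.28] turn [-0.01 -0.03  0.03]
handle 1240 ((529.0927734375, 393.3406982421875), (26.13484764099121, 26.25957489013672), 89.47798919677734)
rake head 2952 ((529.35986328125, 393.41351318359375), (34.1944694519043, 126.92195892333984), 89.48828887939453)
```

View pics/w7.png

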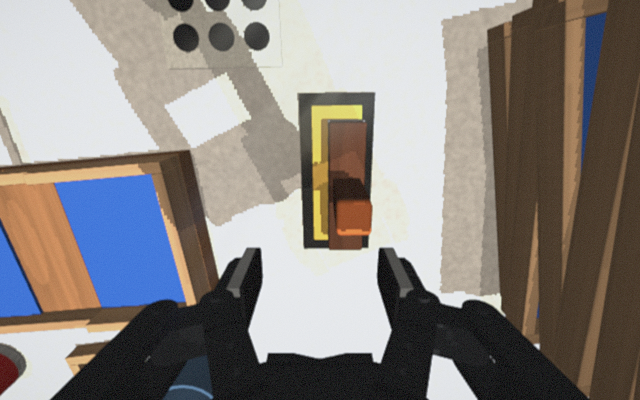

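Wrist view: the orange handle is at (352,215), and depth puts it at (529,393.4), with the head 0.5° off world x. The pad lies beneath it at (337,170). I'll centre and grip the handle.

>>> arm_command(turn=[[0, 0, -0.1], [0, 0, 0], [0, 0, 0], [0, 0, 0], [0, 0, 0], [0, 0, 0], [0, 0, 0], [0, 0, 0], [0, 0, 0], [0, 0, 0], [0, 0, 0], [0, 0, 0]], xyz=[[-0.07, 0.49, 0], [0, 0, 0.3], [0, 0, 0.5], [0, 0, 0.5], [0, 0, 0.5], [0, 0, 0.35], [0, 0, 0.13], [0, 0, 0], [0, 0, 0], [0, 0, 0], [0, 0, 0], [0, 0, 0]], claw=[60, 60, 60, 60, 60, 60, 60, 60, 15, 15, 15, 15], squeeze=80)

```text
time_s: 19.95
position: [0.5311, 0.3907, 0.0266]
tool_rot: [[-1.0, 0.013, 0.002], [0.013, 1.0, 0.001], [-0.002, 0.001, -1.0]]
ft_force: [-0.1, -0.1, 4.4]
grip_width: 0.0252
gripper_force: 79.4
```

>>> arm_command(turn=[[0, 0, 0], [0, 0, 0], [0, 0, 0], [0, 0, 0], [0, 0, 0], [0, 0, 0]], xyz=[[0, 0, 0], [0, 0, -0.2], [0, 0, -0.6], [0, 0, -0.6], [0, 0, -0.6], [0, 0, 0]], claw=[15, 15, 15, 15, 15, 15])

```text
time_s: 20.55
position: [0.532, 0.3913, 0.1302]
tool_rot: [[-1.0, 0.013, 0.007], [0.013, 1.0, 0.003], [-0.007, 0.003, -1.0]]
ft_force: [0.1, 0.9, -3.4]
grip_width: 0.0255
gripper_force: 79.0
```

```bash
python3 - <<'E'
from h import *
np.set_printoptions(suppress=True,precision=3)
im,d,c=shot("wrist","w8.png"); P=cloud(c,d)*1000; Z=P[...,2]
k=(d>0)&(Z>110)&(Z<150)&(abs(P[...,0]-528)<75)&(abs(P[...,1]-392)<26); q=P[k]; print("rake head",len(q),cv2.minAreaRect(q[:,:2].astype(np.float32)),np.percentile(q[:,2],[5,50,95]))
hsv=cv2.cvtColor(im,cv2.COLOR_BGR2HSV); 
k=((hsv[...,2]<70)|((abs(hsv[...,0].astype(int)-28)<8)&(hsv[...,1]>120)))&(abs(Z-4)<6)&(d>0)&(abs(P[...,0]-528)<110)&(abs(P[...,1]-392)<70); q=P[k]; print("pad",len(q),cv2.minAreaRect(q[:,:2].astype(np.float32)),np.percentile(q[:,:2],[1,99],axis=0))
plan([*st(0,-312),.16],93.9)
E
```

```text
rake head 6126 ((500.39569091796875, 391.0594787597656), (34.0734748840332, 67.72782897949219), 89.18677520751953) [143.155 145.746 146.894]
pad 1736 ((524.5953979492188, 379.715576171875), (61.22247314453125, 165.95223999023438), 89.48873138427734) [[442.881 349.19 ]
 [604.387 410.548]]
pos [0.531 0.391 0.127] yaw 89.25 tilt [0.16 0.08] t 20.6 w 0.0252 f [-0.2  0.5 -2.9]
shift units (old axes) [ -1.829 -13.177  -0.669] (new axes) [ -0.752 -13.283  -0.655] turn [ 0.015  0.033 -0.931]
```

View pics/w8.png

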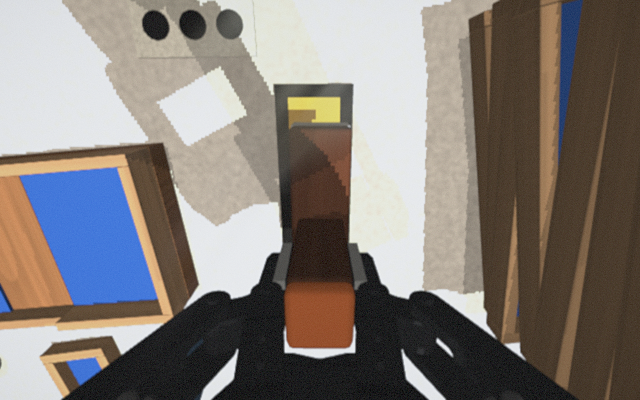

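The rake is held squarely and lifted 103 mm. The pad centre works out at about (0.5245,0.387). I'll carry the rake to behind the strips, at the board's −y end.

>>> arm_command(turn=[[0.015, 0.033, -0.93], [0, 0, 0], [0, 0, 0], [0, 0, 0], [0, 0, 0], [0, 0, 0], [0, 0, 0], [0, 0, 0], [0, 0, 0], [0, 0, 0], [0, 0, 0], [0, 0, 0]], xyz=[[0, 0, -0.26], [-0.04, -0.4, 0], [-0.04, -0.65, 0], [-0.04, -0.75, 0], [-0.04, -0.75, 0], [-0.04, -0.75, 0], [-0.04, -0.75, 0], [-0.04, -0.75, 0], [-0.04, -0.75, 0], [-0.04, -0.75, 0], [-0.04, -0.75, 0], [-0.04, -0.75, 0]], claw=[15, 15, 15, 15, 15, 15, 15, 15, 15, 15, 15, 15])

```text
time_s: 21.8
position: [0.578, 0.0015, 0.1371]
tool_rot: [[-0.998, -0.068, -0.006], [-0.068, 0.998, -0.001], [0.006, -0.0, -1.0]]
ft_force: [1.1, -0.3, -2.5]
grip_width: 0.0254
gripper_force: 79.1
```

>>> arm_command(turn=[[0, 0, 0], [0, 0, 0], [0, 0, 0], [0, 0, 0], [0, 0, 0], [0, 0, 0], [0, 0, 0], [0, 0, 0], [0, 0, 0]], xyz=[[-0.04, -0.75, 0], [-0.04, -0.75, 0], [-0.04, -0.75, 0], [-0.04, -0.75, 0], [-0.04, -0.75, 0], [-0.04, -0.75, 0], [-0.04, -0.6, 0], [-0.07, -0.25, 0], [0, 0, 0]], claw=[15, 15, 15, 15, 15, 15, 15, 15, 15])

```text
time_s: 22.7
position: [0.6138, -0.2642, 0.1367]
tool_rot: [[-0.998, -0.066, -0.006], [-0.066, 0.998, 0.0], [0.006, 0.001, -1.0]]
ft_force: [-0.5, 0.3, -2.6]
grip_width: 0.0253
gripper_force: 79.1
```

```bash
cat >> h.py <<'E'
def strips(n="top",roi=(215,150,438,232)):
    im,d,c=shot(n); hsv=cv2.cvtColor(im,cv2.COLOR_BGR2HSV)
    wood=((hsv[...,0]<28)&(hsv[...,1]>60)).astype(np.uint8)*255
    for r in rect(c,wood,.052,roi):
        print("blob",inst(np.array(r[:2])/1000).round(1),np.round(r[2:4],1),"rel ang",round(r[4]-3.9,1))
    return im,d,c
E
python3 - <<'E'
from h import *
np.set_printoptions(suppress=True,precision=3)
plan([*st(2,-306),.0646],93.9)
im,d,c=strips(); 
P=cloud(c,d); Z=P[...,2]*1000; S=inst(P)
# stand x alignment: rails z 50..62
k=(d>0)&(Z>50)&(Z<62)&(S[...,1]>-150)&(S[...,1]<0); print("rails x", [np.percentile(S[k&m][:,0],[2,50,98]).round(1) for m in (S[...,0]<-60,S[...,0]>60)])
E
```

```text
pos [ 0.614 -0.264  0.137] yaw 93.76 tilt [-0.35  0.03] t 22.7 w 0.0253 f [-0.5  0.3 -2.6]
shift units (old axes) [-0.04   0.018  1.441] (new axes) [-0.031  0.019  1.441] turn [ 0.01  -0.069 -0.027]
blob [ -82.6 -148.9] [178.6  13.3] rel ang -89.6
blob [   2.7 -193.7] [106.   10.7] rel ang -2.7
blob [   9.5 -160.1] [106.6  10.2] rel ang 7.6
blob [  2.5 -48.6] [496.6 166.1] rel ang -90.1
rails x [array([-84.3, -79.4, -74.3]), array([ 75. ,  80.9, 161. ])]
```

>>> arm_command(turn=[[0, -0.07, -0.03], [0, 0, 0], [0, 0, 0], [0, 0, 0], [0, 0, 0], [0, 0, 0], [0, 0, 0]], xyz=[[-0.03, 0.02, 0.3], [0, 0, 0.45], [0, 0, 0.4], [0, 0, 0.2], [0, 0, 0.06], [0, 0, 0.02], [0, 0, 0]], claw=[15, 15, 15, 15, 15, 15, 15])

```text
time_s: 23.45
position: [0.6165, -0.2618, 0.0686]
tool_rot: [[-0.997, -0.071, 0.004], [-0.071, 0.997, -0.002], [-0.004, -0.002, -1.0]]
ft_force: [-0.3, -0.7, -2.1]
grip_width: 0.0253
gripper_force: 79.1
```

```bash
python3 - <<'E'
from h import *
plan([*st(2,-306),.0636],93.9)
im,d,c=shot("scene","s9.png"); cv2.imwrite("pics/s9c.png",cv2.resize(im[120:290,170:430],None,fx=3,fy=3))
E
```

```text
pos [ 0.6165 -0.2618  0.0686] yaw 94.05 tilt [ 0.25 -0.1 ] t 23.45 w 0.0253 f [-0.3 -0.7 -2.1]
shift units (old axes) [ 0.027 -0.025  0.101] (new axes) [ 0.027 -0.026  0.101] turn [-0.023  0.049  0.031]
```

View pics/s9c.png

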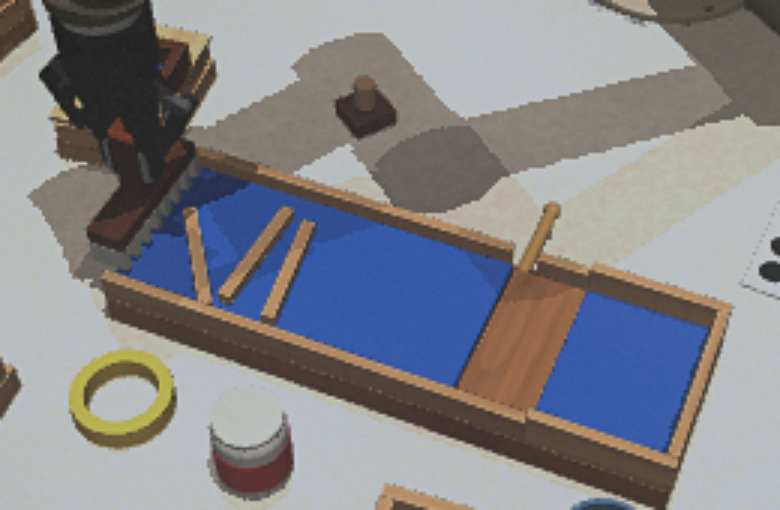

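Scene view: the rake stands at the board's −y end behind all three strips, clear of them, and the flap bridges flat. I'll lower the last few mm, then comb.

>>> arm_command(turn=[[0, 0.04, 0.03], [0, 0, 0], [0, 0, 0], [0, 0, 0]], xyz=[[0.02, -0.02, 0.05], [0, 0, 0.04], [0, 0, 0.03], [0, 0, 0]], claw=[15, 15, 15, 15])

```text
time_s: 23.9
position: [0.6152, -0.2631, 0.0626]
tool_rot: [[-0.998, -0.068, 0.0], [-0.068, 0.998, -0.002], [-0.0, -0.002, -1.0]]
ft_force: [-3.4, 1.1, 4.4]
grip_width: 0.0249
gripper_force: 79.7
```

>>> arm_command(turn=[[0, 0, 0], [0, 0, 0], [0, 0, 0], [0, 0, 0], [0, 0, 0], [0, 0, 0], [0, 0, 0], [0, 0, 0], [0, 0, 0], [0, 0, 0], [0, 0, 0], [0, 0, 0]], xyz=[[0, 0, -0.016], [0, 0.15, 0], [0, 0.2, 0], [0, 0.2, 0], [0, 0.2, 0], [0, 0.2, 0], [0, 0.2, 0], [0, 0.2, 0], [0, 0.2, 0], [0, 0.2, 0], [0, 0.2, 0], [0, 0, 0]], claw=[15, 15, 15, 15, 15, 15, 15, 15, 15, 15, 15, 15])

```text
time_s: 25.1
position: [0.6096, -0.1652, 0.0644]
tool_rot: [[-0.998, -0.069, 0.004], [-0.069, 0.998, -0.004], [-0.003, -0.004, -1.0]]
ft_force: [-1.2, -2.1, 9.2]
grip_width: 0.0251
gripper_force: 81.1
```

```bash
cat >> h.py <<'E'
def look(y0=-300,y1=188):
    """wood (strip) blobs in both fixed views, stand frame"""
    p=env.observe()["position"]; print("tool st",inst(p).round(1),"z",p[2].round(4))
    for n in("top","scene"):
        im,d,c=shot(n); hsv=cv2.cvtColor(im,cv2.COLOR_BGR2HSV); H,Sa,V=cv2.split(hsv)
        S=inst(ray(c,np.mgrid[:400,:640][::-1].reshape(2,-1).T,.052)).reshape(400,640,2)
        m=((H<28)&(Sa>60)&(abs(S[...,0])<66)&(S[...,1]>y0)&(S[...,1]<y1)&~((S[...,1]>3)&(S[...,1]<85))).astype(np.uint8)*255
        for r in rect(c,m,.052,(0,0,640,400),40): print(n,inst(np.array(r[:2])/1000).round(1),np.round(r[2:4],1),"ang",round(r[4]-3.9,1))
E
python3 - <<'E'
from h import *
look(); plan([*st(2,-100),.063],93.9)
E
```

```text
tool st [   3.  -207.8] z 0.0644
top [  43.1 -156.4] [42.1 11.6] ang 2.7
scene [  20.8 -223.2] [41.5 32.9] ang 2.0
scene [   7.3 -171.4] [116.6  44.4] ang 0.5
pos [ 0.6096 -0.1652  0.0644] yaw 93.92 tilt [ 0.2  -0.18] t 25.2 w 0.0251 f [-1.4 -1.8  9.9]
shift units (old axes) [0.019 2.158 0.021] (new axes) [0.02  2.158 0.028] turn [-0.039  0.038  0.005]
```

>>> arm_command(turn=[[-0.03, 0.03, 0], [0, 0, 0], [0, 0, 0], [0, 0, 0], [0, 0, 0], [0, 0, 0], [0, 0, 0], [0, 0, 0], [0, 0, 0], [0, 0, 0], [0, 0, 0]], xyz=[[0, 0, -0.03], [0, 0.15, 0], [0, 0.2, 0], [0, 0.2, 0], [0, 0.2, 0], [0, 0.2, 0], [0, 0.2, 0], [0, 0.2, 0], [0, 0.2, 0], [0, 0.2, 0], [0, 0, 0]], claw=[15, 15, 15, 15, 15, 15, 15, 15, 15, 15, 15])

```text
time_s: 26.3
position: [0.6029, -0.077, 0.0647]
tool_rot: [[-0.998, -0.069, -0.002], [-0.069, 0.998, 0.001], [0.002, 0.001, -1.0]]
ft_force: [0.0, 0.4, 6.4]
grip_width: 0.025
gripper_force: 80.8
```

```bash
python3 - <<'E'
from h import *
look(); plan([*st(2,-100),.063],93.9)
im,d,c=shot("wrist","w10.png"); P=cloud(c,d); Z=P[...,2]*1000; S=inst(P); y=inst(env.observe()["position"])[1]
for lo in range(0,60,4):
    k=(d>0)&(abs(S[...,0])<50)&(S[...,1]-y>lo)&(S[...,1]-y<lo+4)&(Z<130); 
    if k.sum()>5: print(lo,k.sum(),np.percentile(Z[k],[5,50,95]).round(1))
E
```

```text
tool st [   2.3 -119.4] z 0.0647
scene [  24.6 -122.1] [56.1 26.9] ang -36.3
scene [  6.7 -85.1] [118.6  38.4] ang -0.2
pos [ 0.6029 -0.0771  0.0647] yaw 93.95 tilt [-0.12  0.14] t 26.4 w 0.0251 f [-1.7  2.4  6.6]
shift units (old axes) [0.004 0.39  0.034] (new axes) [0.005 0.39  0.033] turn [ 0.03  -0.022  0.009]
0 830 [ 81.3  83.2 126.4]
4 830 [ 81.2  83.3 127. ]
8 768 [ 81.1  82.9 126.3]
12 701 [ 80.1  82.4 126.8]
16 355 [ 50.3 101.7 127.4]
20 831 [ 39.1  51.6 126.4]
24 730 [ 39.1  51.  115. ]
28 650 [50.4 51.4 52.4]
32 657 [50.4 51.4 52.4]
36 667 [50.3 51.3 52.3]
40 758 [42.6 51.4 52.4]
44 808 [39.5 51.3 52.4]
48 705 [39.7 51.2 52.3]
52 274 [38.6 39.5 40.4]
56 714 [38.4 39.5 40.5]
```

>>> arm_command(turn=[[0, 0, 0], [0, 0, 0], [0, 0, 0], [0, 0, 0], [0, 0, 0], [0, 0, 0], [0, 0, 0], [0, 0, 0], [0, 0, 0], [0, 0, 0], [0, 0, 0]], xyz=[[0, 0, -0.03], [0, 0.15, 0], [0, 0.2, 0], [0, 0.2, 0], [0, 0.2, 0], [0, 0.2, 0], [0, 0.2, 0], [0, 0.2, 0], [0, 0.2, 0], [0, 0.2, 0], [0, 0, 0]], claw=[15, 15, 15, 15, 15, 15, 15, 15, 15, 15, 15])

```text
time_s: 27.55
position: [0.5966, 0.0105, 0.0657]
tool_rot: [[-0.998, -0.069, -0.003], [-0.069, 0.998, 0.002], [0.003, 0.002, -1.0]]
ft_force: [0.3, 0.1, -1.7]
grip_width: 0.0251
gripper_force: 79.9
```

```bash
cat >> h.py <<'E'
def prof():
    im,d,c=shot("wrist"); P=cloud(c,d); Z=P[...,2]*1000; S=inst(P); p=env.observe()["position"]; y=inst(p)[1]; print("tool",inst(p).round(1),p[2].round(4))
    hsv=cv2.cvtColor(im,cv2.COLOR_BGR2HSV); w=(hsv[...,0]<28)&(hsv[...,1]>50)
    for lo in range(-16,64,4):
        r=[]
        for a,b in((-60,-20),(-20,20),(20,60)):
            k=(d>0)&(S[...,0]>a)&(S[...,0]<b)&(S[...,1]-y>lo)&(S[...,1]-y<lo+4)&(Z<130)
            r.append(f"{np.median(Z[k]):.1f}({w[k].mean():.1f})" if k.sum()>8 else "-")
        print(lo,round(y+lo,1),r)
E
python3 - <<'E'
from h import *
plan([*st(2,-20),.063],93.9); prof()
E
```

```text
pos [0.5966 0.0105 0.0657] yaw 93.97 tilt [-0.18  0.09] t 27.55 w 0.0251 f [ 0.3  0.1 -1.7]
shift units (old axes) [-0.001  0.235  0.054] (new axes) [-0.001  0.235  0.054] turn [ 0.021 -0.034  0.014]
tool [  2.1 -32.5] 0.0657
-16 -48.5 ['83.9(0.7)', '106.8(0.7)', '-']
-12 -44.5 ['83.9(0.6)', '107.7(1.0)', '-']
-8 -40.5 ['83.9(0.7)', '108.1(1.0)', '-']
-4 -36.5 ['83.8(0.8)', '108.2(1.0)', '-']
0 -32.5 ['83.8(0.9)', '108.3(1.0)', '-']
4 -28.5 ['83.8(1.0)', '108.3(1.0)', '-']
8 -24.5 ['83.7(1.0)', '108.0(1.0)', '-']
12 -20.5 ['83.6(0.9)', '104.7(0.5)', '-']
16 -16.5 ['52.0(0.9)', '112.8(0.3)', '-']
20 -12.5 ['40.3(0.4)', '52.1(0.6)', '-']
24 -8.5 ['40.0(0.4)', '51.6(0.9)', '-']
28 -4.5 ['50.3(0.7)', '51.3(1.0)', '51.0(1.0)']
32 -0.5 ['51.1(0.8)', '51.4(1.0)', '51.5(1.0)']
36 3.5 ['51.3(0.8)', '51.4(1.0)', '51.5(1.0)']
40 7.5 ['50.9(0.9)', '51.1(1.0)', '51.1(1.0)']
44 11.5 ['40.3(1.0)', '51.2(1.0)', '51.3(1.0)']
48 15.5 ['50.2(1.0)', '51.1(1.0)', '50.9(1.0)']
52 19.5 ['39.3(1.0)', '50.8(1.0)', '50.8(1.0)']
56 23.5 ['38.8(1.0)', '39.0(1.0)', '38.8(1.0)']
60 27.5 ['38.7(1.0)', '38.7(1.0)', '38.8(1.0)']
```

>>> arm_command(turn=[[0, 0, 0], [0, 0, 0], [0, 0, 0], [0, 0, 0], [0, 0, 0], [0, 0, 0], [0, 0, 0], [0, 0, 0], [0, 0, 0], [0, 0, 0], [0, 0, 0], [0, 0, 0]], xyz=[[0, 0.15, 0], [0, 0.2, 0], [0, 0.2, 0], [0, 0.2, 0], [0, 0.2, 0], [0, 0.2, 0], [0, 0.2, 0.02], [0, 0.2, 0.02], [0, 0.2, 0], [0, 0.2, 0], [0, 0.1, 0], [0, 0, 0]], claw=[15, 15, 15, 15, 15, 15, 15, 15, 15, 15, 15, 15])

```text
time_s: 28.8
position: [0.5896, 0.1121, 0.0637]
tool_rot: [[-0.998, -0.069, -0.003], [-0.069, 0.998, 0.001], [0.003, 0.002, -1.0]]
ft_force: [0.0, -0.6, -1.6]
grip_width: 0.0253
gripper_force: 79.6
```

```bash
python3 - <<'E'
from h import *
plan([*st(2,127),.063],93.9); prof(); look(85)
E
```

```text
pos [0.5896 0.1121 0.0637] yaw 93.94 tilt [-0.19  0.08] t 28.8 w 0.0253 f [ 0.  -0.6 -1.6]
shift units (old axes) [-0.003  1.137  0.016] (new axes) [-0.002  1.137  0.015] turn [ 0.019 -0.036  0.009]
tool [ 2.  69.6] 0.0637
-16 53.6 ['82.0(1.0)', '106.7(0.7)', '-']
-12 57.6 ['82.0(1.0)', '107.5(1.0)', '-']
-8 61.6 ['81.9(1.0)', '107.6(1.0)', '-']
-4 65.6 ['81.9(1.0)', '107.5(1.0)', '-']
0 69.6 ['81.8(1.0)', '108.3(1.0)', '-']
4 73.6 ['81.8(1.0)', '107.5(1.0)', '-']
8 77.6 ['81.8(1.0)', '107.4(1.0)', '-']
12 81.6 ['81.6(0.9)', '105.3(0.5)', '-']
16 85.6 ['49.0(1.0)', '112.3(0.3)', '-']
20 89.6 ['37.6(0.4)', '49.8(0.6)', '-']
24 93.6 ['37.7(0.4)', '49.1(0.9)', '49.3(1.0)']
28 97.6 ['48.3(0.7)', '48.8(1.0)', '48.8(1.0)']
32 101.6 ['48.6(0.8)', '48.9(1.0)', '48.8(1.0)']
36 105.6 ['48.7(0.8)', '49.0(1.0)', '49.2(1.0)']
40 109.6 ['48.3(0.7)', '48.7(1.0)', '48.8(1.0)']
44 113.6 ['48.2(0.6)', '48.9(1.0)', '48.9(1.0)']
48 117.6 ['48.2(0.6)', '48.8(1.0)', '49.0(1.0)']
52 121.6 ['37.0(0.0)', '48.3(0.3)', '48.5(0.4)']
56 125.6 ['37.0(0.0)', '37.0(0.0)', '36.9(0.0)']
60 129.6 ['37.0(0.0)', '37.0(0.0)', '37.0(0.0)']
tool st [ 2.  69.6] z 0.0637
scene [  7.1 104.5] [117.7  35.7] ang -0.1
```

>>> arm_command(turn=[[0, 0, 0], [0, 0, 0], [0, 0, 0], [0, 0, 0], [0, 0, 0], [0, 0, 0], [0, 0, 0], [0, 0, 0], [0, 0, 0], [0, 0, 0], [0, 0, 0], [0, 0, 0]], xyz=[[0, 0.12, 0], [0, 0.15, 0], [0, 0.15, 0], [0, 0.12, 0], [0, 0.1, 0], [0, 0.06, 0], [0, 0, 0], [0, -0.1, 0], [0, -0.2, -0.1], [0, 0, -0.6], [0, 0, -0.6], [0, 0, -0.5]], claw=[15, 15, 15, 15, 15, 15, 15, 15, 15, 15, 15, 15])

```text
time_s: 30.15
position: [0.5891, 0.1299, 0.1559]
tool_rot: [[-0.998, -0.067, -0.002], [-0.067, 0.998, 0.001], [0.002, 0.001, -1.0]]
ft_force: [-0.6, -0.6, -3.4]
grip_width: 0.0247
gripper_force: 79.5
```

```bash
cat >> h.py <<'E'
def bay():
    """strip tops in the bay from wrist depth, colour for gaps"""
    im,d,c=shot("wrist"); P=cloud(c,d); Z=P[...,2]*1000; S=inst(P)
    for a in(-50,-30,-10,10,30,50):
        k=(d>0)&(abs(S[...,0]-a)<3)&(S[...,1]>78)&(S[...,1]<187)&(Z<56)&(Z>44); y=S[k][:,1]; print(a,np.histogram(y,np.arange(80,190,4))[0],np.percentile(Z[k],[2,98]).round(1) if k.any() else 0)
    k=(d>0)&(abs(S[...,0])<72)&(S[...,1]>80)&(S[...,1]<184)&(Z<56)&(Z>44); m=(k*255).astype(np.uint8)
    hsv=cv2.cvtColor(im,cv2.COLOR_BGR2HSV); 
    for kk in cv2.findContours(cv2.morphologyEx(m,cv2.MORPH_OPEN,np.ones((3,3))),cv2.RETR_EXTERNAL,cv2.CHAIN_APPROX_NONE)[0]:
        if len(kk)>20: print(cv2.minAreaRect(S[kk[:,0,1],kk[:,0,0]].astype(np.float32)))
    return im,d,c
E
python3 - <<'E'
from h import *
plan([.526,.389,.14],89.5); bay(); look(80)
E
```

```text
pos [0.5891 0.1299 0.1559] yaw 93.83 tilt [-0.09  0.06] t 30.15 w 0.0247 f [-0.6 -0.6 -3.4]
shift units (old axes) [0.913 5.254 0.326] (new axes) [1.307 5.171 0.318] turn [ 0.013 -0.018  0.866]
-50 [ 0  0  0  0  0  0  0  0  0  0  0  0  0 27 24 24  5  0  0  0  0  0  0  0
  0  0 16] [44.3 53.8]
-30 [ 0  0  0  0  0  0  0  0  0  0 24 24 24 28 25 24 25 27 26  0  0  0  0  0
  0  0 16] [47.4 53.6]
-10 [ 0  0  0  0  0  0  0  0  0  0 23 26 24 26 25 23 23 24 24  5  0  0  0  0
  0  0 10] [46.9 50.6]
10 [ 0  0  0  0  0  0  0  0  0  0 24 23 24 24 25 23 26 19 26  0  0  0  0  0
  0  0  3] [44.9 50.1]
30 [ 0  0  0  0  0  0  0  0  0  0 19 22 21 23 23 23 23 21 23  6  0  0  0  0
  0  0  3] [47.5 50.5]
50 [ 0  0  0  0  0  0  0  0  0  0 22 20 19 21 20 19 21 22 23  3  0  0  0  0
  0  0  3] [46.6 50.2]
((9.940746307373047, 138.84866333007812), (122.56761932373047, 36.67318344116211), 0.17681708931922913)
tool st [ 4.2 88. ] z 0.1601
top [ 29.5 137.5] [35.8 24.5] ang -93.4
scene [  7.4 138.3] [117.1  36.7] ang -0.5
```

The strips lie as one tight block, 36.7 mm deep, centred at stand y=139 and 0.2° off. I'll take the rake back to its pad.

>>> arm_command(turn=[[0, 0, 0.87], [0, 0, 0], [0, 0, 0], [0, 0, 0], [0, 0, 0], [0, 0, 0], [0, 0, 0], [0, 0, 0], [0, 0, 0], [0, 0, 0], [0, 0, 0]], xyz=[[0, 0, 0], [0.08, 0.4, 0], [0.17, 0.65, 0], [0.17, 0.7, 0], [0.17, 0.7, 0], [0.17, 0.7, 0], [0.17, 0.7, 0], [0.17, 0.65, 0], [0.13, 0.4, 0], [0.06, 0.2, 0], [0, 0, 0]], claw=[15, 15, 15, 15, 15, 15, 15, 15, 15, 15, 15])

```text
time_s: 31.4
position: [0.5257, 0.3869, 0.1529]
tool_rot: [[-1.0, 0.007, -0.005], [0.007, 1.0, 0.0], [0.005, 0.0, -1.0]]
ft_force: [0.6, -0.5, -3.0]
grip_width: 0.0251
gripper_force: 79.8
```

```bash
python3 - <<'E'
from h import *
np.set_printoptions(suppress=True,precision=2)
plan([.527,.388,.03],89.5)
im,d,c=shot("wrist","w11.png"); P=cloud(c,d)*1000; Z=P[...,2]
k=(d>0)&(Z>130)&(Z<185)&(abs(P[...,0]-528)<75)&(abs(P[...,1]-385)<40); q=P[k]; q=q[q[:,2]<178]; h=np.median(q[:,2]); q=q[abs(q[:,2]-h)<4]; print("head",len(q),h,cv2.minAreaRect(q[:,:2].astype(np.float32)))
hsv=cv2.cvtColor(im,cv2.COLOR_BGR2HSV)
k=((hsv[...,2]<70)|((abs(hsv[...,0].astype(int)-28)<8)&(hsv[...,1]>120)))&(abs(Z-4)<6)&(d>0)&(abs(P[...,0]-528)<110)&(abs(P[...,1]-392)<70); q=P[k]; print("pad",len(q),cv2.minAreaRect(q[:,:2].astype(np.float32)),np.percentile(q[:,:2],[1,99],axis=0))
E
```

```text
pos [0.53 0.39 0.15] yaw 89.61 tilt [-0.28  0.01] t 31.4 w 0.0251 f [ 0.6 -0.5 -3. ]
shift units (old axes) [-0.04  0.02  2.46] (new axes) [-0.03  0.02  2.46] turn [ 0.   -0.06  0.02]
head 6080 170.9522213235856 ((492.41943359375, 385.5780334472656), (34.13926315307617, 69.2072525024414), 89.84577941894531)
pad 637 ((525.7315673828125, 385.5397644042969), (72.76641082763672, 167.8294219970703), 89.54678344726562) [[443.79 349.03]
 [606.26 421.7 ]]
```

>>> arm_command(turn=[[0, -0.05, 0], [0, 0, 0], [0, 0, 0], [0, 0, 0], [0, 0, 0], [0, 0, 0], [0, 0, 0], [0, 0, 0], [0, 0, 0]], xyz=[[-0.08, 0, 0.3], [0, 0, 0.6], [0, 0, 0.6], [0, 0, 0.5], [0, 0, 0.3], [0, 0, 0.12], [0, 0, 0.06], [0, 0, 0.03], [0, 0, 0]], claw=[15, 15, 15, 15, 15, 15, 15, 15, 15])

```text
time_s: 32.35
position: [0.5308, 0.3866, 0.0295]
tool_rot: [[-1.0, 0.008, 0.002], [0.008, 1.0, 0.002], [-0.002, 0.002, -1.0]]
ft_force: [-0.1, 0.1, -2.5]
grip_width: 0.0253
gripper_force: 79.7
```

>>> arm_command(turn=[[0, 0.02, 0], [0, 0, 0], [0, 0, 0], [0, 0, 0], [0, 0, 0]], xyz=[[0, 0, 0.03], [0, 0, 0.03], [0, 0, 0.03], [0, 0, 0.02], [0, 0, 0]], claw=[15, 15, 15, 15, 15])

```text
time_s: 32.85
position: [0.5305, 0.3871, 0.0282]
tool_rot: [[-1.0, 0.008, 0.003], [0.008, 1.0, 0.002], [-0.003, 0.002, -1.0]]
ft_force: [-13.9, -6.0, 27.2]
grip_width: 0.025
gripper_force: 83.3
```

>>> arm_command(turn=[[0, 0, 0], [0, 0, 0], [0, 0, 0], [0, 0, 0], [0, 0, 0], [0, 0, 0], [0, 0, 0], [0, 0, 0], [0, 0, 0], [0, 0, 0], [0, 0, 0], [0, 0, 0]], xyz=[[0, 0, -0.04], [0, 0, -0.03], [0, 0, 0], [0, 0, 0], [0, 0, 0], [0, 0, 0], [0, 0, -0.2], [0, 0, -0.5], [0, 0, -0.6], [0, 0, -0.6], [0, 0, -0.6], [0, 0, 0]], claw=[15, 15, 35, 50, 60, 60, 60, 60, 60, 60, 60, 60])

```text
time_s: 34.05
position: [0.5321, 0.3875, 0.1573]
tool_rot: [[-1.0, 0.008, 0.008], [0.008, 1.0, 0.005], [-0.008, 0.005, -1.0]]
ft_force: [0.2, -0.4, 0.2]
grip_width: 0.0603
gripper_force: 0.0
```

```bash
python3 - <<'E'
from h import *
np.set_printoptions(suppress=True,precision=2)
plan([*st(-122,21),.13],93.9)
im,d,c=shot("top"); P=cloud(c,d)*1000; Z=P[...,2]
im,d,c=shot("wrist","w12.png"); P=cloud(c,d)*1000; Z=P[...,2]
for lo,hi in((34,52),(100,125)):
    k=(d>0)&(Z>lo)&(Z<hi)&(abs(P[...,0]-528)<90)&(abs(P[...,1]-386)<40); q=P[k]; print(lo,len(q),np.percentile(q[:,2],[5,50,95]),cv2.minAreaRect(q[:,:2].astype(np.float32)))
E
```

```text
pos [0.53 0.39 0.16] yaw 89.55 tilt [0.44 0.3 ] t 34.05 w 0.0603 f [ 0.2 -0.4  0.2]
shift units (old axes) [ 1.21 -6.67  0.5 ] (new axes) [ 1.7  -6.56  0.55] turn [ 0.06  0.09 -0.87]
34 2801 [40.82 42.35 43.7 ] ((525.1141357421875, 387.0817565917969), (33.97929763793945, 126.93372344970703), 88.56486511230469)
100 1164 [102.98 113.07 114.28] ((524.4624633789062, 387.08935546875), (25.885663986206055, 25.576162338256836), 88.62983703613281)
```

The rake stands flat at (0.525,0.387), head 1.4° off. Next is the flap bar.

>>> arm_command(turn=[[0.06, 0.09, -0.87], [0, 0, 0], [0, 0, 0], [0, 0, 0], [0, 0, 0], [0, 0, 0], [0, 0, 0], [0, 0, 0], [0, 0, 0], [0, 0, 0], [0, 0, 0], [0, 0, 0]], xyz=[[0, 0, 0], [0.08, -0.33, 0], [0.17, -0.7, 0], [0.17, -0.7, 0], [0.17, -0.7, 0], [0.17, -0.7, 0], [0.17, -0.7, 0], [0.17, -0.7, 0], [0.17, -0.7, 0], [0.17, -0.7, 0], [0.17, -0.67, 0], [0, 0, 0]], claw=[45, 45, 45, 45, 45, 45, 45, 45, 45, 45, 45, 45])

```text
time_s: 35.35
position: [0.4715, 0.0491, 0.1528]
tool_rot: [[-0.998, -0.064, -0.011], [-0.064, 0.998, -0.005], [0.011, -0.004, -1.0]]
ft_force: [-1.1, -0.2, -0.2]
grip_width: 0.0447
gripper_force: 0.0
```

```bash
python3 - <<'E'
from h import *
np.set_printoptions(suppress=True,precision=2)
im,d,c=shot("wrist"); P=cloud(c,d)*1000; Z=P[...,2]; S=inst(P/1000)
k=(d>0)&(Z>18)&(Z<48)&(S[...,0]<-93)&(S[...,0]>-170)&(abs(S[...,1]-20)<30); q=S[k]; print("bar",len(q),cv2.minAreaRect(q.astype(np.float32)),np.percentile(Z[k],[50,95]))
plan([.4739,.0527,-.0275],93.9)
look(80)
E
```

```text
bar 794 ((-126.22917175292969, 16.688318252563477), (15.748978614807129, 66.29232025146484), 88.18253326416016) [38.69 40.93]
pos [0.47 0.05 0.15] yaw 93.72 tilt [-0.58 -0.22] t 35.4 w 0.0448 f [-0.9  0.2 -0.5]
shift units (old axes) [-0.08  0.05  3.61] (new axes) [-0.04  0.04  3.61] turn [-0.04 -0.12 -0.04]
tool st [-119.8   16.9] z 0.1529
top [ 11.3 139.3] [108.9  34.1] ang -0.3
scene [  7.4 138.3] [117.1  36.7] ang -0.5
```

>>> arm_command(turn=[[-0.04, -0.12, -0.04], [0, 0, 0], [0, 0, 0], [0, 0, 0], [0, 0, 0], [0, 0, 0], [0, 0, 0], [0, 0, 0], [0, 0, 0], [0, 0, 0], [0, 0, 0], [0, 0, 0]], xyz=[[-0.04, 0.03, 0.3], [0, 0, 0.6], [0, 0, 0.7], [0, 0, 0.7], [0, 0, 0.6], [0, 0, 0.4], [0, 0, 0.25], [0, 0, 0], [0, 0, 0], [0, 0, 0], [0, 0, 0], [0, 0, 0]], claw=[45, 45, 45, 45, 45, 45, 45, 45, 5, 5, 5, 5], squeeze=40)

```text
time_s: 36.7
position: [0.4752, 0.0527, -0.023]
tool_rot: [[-0.997, -0.072, 0.004], [-0.072, 0.997, -0.002], [-0.004, -0.002, -1.0]]
ft_force: [-0.3, -7.1, -0.4]
grip_width: 0.011
gripper_force: 38.9
```

>>> arm_command(turn=[[0, 0, 0], [0, 0, 0], [0, 0, 0], [0, 0, 0], [0, 0, 0], [0, 0, 0], [0, 0, 0], [0, 0, 0], [0, 0, 0], [0, 0, 0], [0, 0, 0], [0, 0, 0]], xyz=[[0, 0.005, -0.144], [0, 0.024, -0.142], [0, 0.043, -0.137], [0, 0.061, -0.13], [0, 0.078, -0.121], [0, 0.093, -0.11], [0, 0.107, -0.096], [0, 0.119, -0.081], [0, 0.129, -0.065], [0, 0.136, -0.047], [0, 0.141, -0.029], [0, 0.144, -0.01]], claw=[5, 5, 5, 5, 5, 5, 5, 5, 5, 5, 5, 5])

```text
time_s: 37.9
position: [0.4719, 0.1065, 0.0339]
tool_rot: [[-0.997, -0.072, 0.006], [-0.072, 0.997, -0.002], [-0.006, -0.003, -1.0]]
ft_force: [-1.0, -6.7, 14.0]
grip_width: 0.0106
gripper_force: 40.6
```

```bash
python3 - <<'E'
from h import *
p=env.observe(); print(inst(p["position"]),p["ft_force"]); plan([*st(-122.6,73.2),.0305],93.9)
E
```

```text
[-115.96184694   72.56189723] [-1.03103524 -6.68844999 13.97185791]
pos [0.4719 0.1065 0.0339] yaw 94.11 tilt [ 0.36 -0.13] t 37.9 w 0.0106 f [-1.  -6.7 14. ]
shift units (old axes) [0.133 0.013 0.067] (new axes) [0.133 0.013 0.068] turn [-0.031  0.07   0.043]
```

>>> arm_command(turn=[[0, 0, 0], [0, 0, 0], [0, 0, 0], [0, 0, 0]], xyz=[[0, 0.02, 0], [0, 0.02, 0], [0, 0.02, 0], [0, 0, 0]], claw=[5, 5, 5, 5])

```text
time_s: 38.3
position: [0.4719, 0.1069, 0.0341]
tool_rot: [[-0.997, -0.073, 0.006], [-0.073, 0.997, -0.007], [-0.006, -0.007, -1.0]]
ft_force: [-2.9, -25.4, 13.8]
grip_width: 0.0103
gripper_force: 40.8
```

>>> arm_command(turn=[[0, 0, 0], [0, 0, 0], [0, 0, 0], [0, 0, 0], [0, 0, 0], [0, 0, 0], [0, 0, 0], [0, 0, 0], [0, 0, 0], [0, 0, 0], [0, 0, 0], [0, 0, 0]], xyz=[[0, -0.03, 0], [0, 0, 0], [0, 0, 0], [0, 0, 0], [0, 0, 0], [0, 0, -0.4], [0, 0, -0.7], [0, 0, -0.8], [0, 0, -0.8], [0.6, 0, -0.4], [0.9, 0, 0], [0.6, 0, 0]], claw=[5, 20, 45, 45, 45, 45, 45, 45, 45, 45, 45, 45])

```text
time_s: 39.5
position: [0.3632, 0.1016, 0.1868]
tool_rot: [[-0.997, -0.072, 0.002], [-0.072, 0.997, 0.0], [-0.002, -0.0, -1.0]]
ft_force: [-0.0, -0.6, -0.1]
grip_width: 0.0449
gripper_force: 0.0
```

```bash
python3 - <<'E'
from h import *
np.set_printoptions(suppress=True,precision=2)
plan([.4,.1,.2])
im,d,c=shot("top","t13.png"); P=cloud(c,d)*1000; Z=P[...,2]; S=inst(P/1000)
k=(d>0)&(Z>82)&(Z<102)&(abs(S[...,0])<70)&(abs(S[...,1]-73)<30); q=S[k]; print("flap top",len(q),cv2.minAreaRect(q.astype(np.float32)),np.median(Z[k]))
look(88)
for n in("top","scene"):
    im,d,c=shot(n); P=cloud(c,d)*1000; Z=P[...,2]
    k=(d>0)&(Z>76)&(Z<95)&(abs(P[...,0]-477)<60)&(abs(P[...,1]+368)<60); q=P[k]; print(n,"tray",len(q),cv2.minAreaRect(q[:,:2].astype(np.float32)),np.median(Z[k]))
    k=(d>0)&(Z>104)&(Z<120)&(abs(P[...,0]-525)<30)&(abs(P[...,1]-387)<30); q=P[k]; print("handle",len(q),np.median(q,axis=0))
im,d,c=shot("scene","s13.png"); cv2.imwrite("pics/s13c.png",cv2.resize(im[100:330,180:500],None,fx=2.4,fy=2.4))
E
```

```text
pos [0.36 0.1  0.19] yaw 94.12 tilt [0.12 0.  ] t 39.5 w 0.0449 f [-0.  -0.6 -0.1]
shift units (old axes) [-0.73 -0.08 -0.26] (new axes) [-0.73 -0.08 -0.26] turn [0. 0. 0.]
flap top 279 ((-0.40305328369140625, 73.97705078125), (139.0171356201172, 10.261699676513672), 0.09969054907560349) 93.35371171064399
tool st [-228.4   75.5] z 0.1864
top [  7.2 139. ] [116.8  34.1] ang 0.0
scene [  7.4 138.3] [117.1  36.7] ang -0.5
top tray 600 ((476.77301025390625, -364.8460998535156), (55.964786529541016, 93.13410949707031), 11.954249382019043) 83.94500186696084
handle 145 [524.6  387.48 113.92]
scene tray 398 ((475.7748107910156, -366.9189147949219), (62.440940856933594, 92.43574523925781), 11.991089820861816) 84.1298874759977
handle 128 [526.46 386.03 113.3 ]
```

View pics/s13c.png

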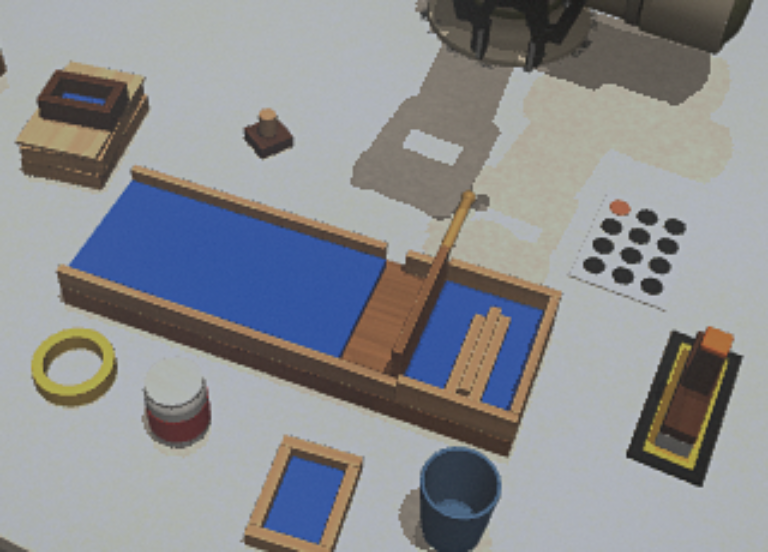

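The final view shows three parallel strips in the bay, the flap upright, the rake on its pad, the tray on the cover, the other goods in place and the gripper clear. I'm handing it in.

```bash
python3 -c "
from rig import env
print(env.close_job())"
```

```text
the job is handed in; nothing more can be done
None
```

I handed the job in at about 40 s of the 200 s allowed, but the hand-in returned no verdict. My last camera check showed the three strips lying flat and parallel in the bay, the flap upright, the rake upright on its pad, the sample tray flat on the pile cover, and the other goods where they were.

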